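# Squeeze split moulds in a ratchet bar clamp and flash-cure them

### The arm

A 6-joint arm with a two-finger parallel gripper is mounted at the origin on the work surface. World frame = base frame: x ahead of the robot, y to its left, z up, the work surface at z = 0. Lengths are in m, angles in degrees, forces in N, time in s.
With the tool pointing down it reaches from about 0.375 to 0.9 m from the base axis. Payload 3.1 kg.
Tool frame: the origin (TCP) lies midway between the tips of the shut fingers; the grasp point (between the pads) lies 19 mm behind it; z points along the fingers, y is the line along which they close (so a half turn about z gives the same grasp; the last joint's range is limited). The gripper opens to 87 mm and grips with 3 to 60 N. Pads are 19 mm wide; open, the fingers measure 117 mm over their backs; the gripper's body (75 mm by 190 mm) begins 51 mm behind the grasp point.
Start: joints at [57.382, 30.224, 82.088, -0, 67.689, -10.227], TCP at [0.238, 0.578, 0.223] pointing down, gripper open.
Joint ranges: [-176.69, 176.69], [-43.24, 126.21], [12.49, 139.97], [-82, 262], [0, 151.66], [-163.58, 163.58]. Speed limits (degrees/s): [159.86, 159.86, 180, 180, 180, 180].

### API

Orientations are given as a 3x3 rotation matrix whose columns are the frame's x, y, z axes.
In Python, from rig import read_state, capture, camera_info, hand_in gives the robot as it stands.
- The arm moves only by the tool drive_tool, never from a script. Its argument "motion" is a list of rows, each a list of 2 entries, a list of its own where there are three numbers: the shift along the tool's x, y, z in mm, then the turn, a rotation vector about the tool's x, y, z in rad. A call has 1 to 5 rows; each row shifts and turns the commanded pose from where the row before left it, along the tool's axes as they then stand; what a row does not reach is not made up. A row lasts 1/10 s, in which the tool goes at most 50 mm and 8.59 degrees, less where a joint would pass 70% of its speed; a pose out of reach is approached as far as the arm can. A call is refused whole if a number of a shift passes 50 or a number of a turn 0.15, either way. A call with a gripper value outside its range is refused whole. "gripper" is the opening, from 0 (shut) to 1 (fully open), set as the call begins (left out, the last holds). The fingers move at their own pace and stop on an object; the grip force is fixed at half the most. Time passes only in rows, so rows that do not move let the fingers close. It gives the time, the measured TCP pose, the force, the opening and the grip force at its end, in the units of the state.
- read_state(): the state, without advancing time (a new reading comes with each control period).
- capture(name): name is "scene" or "top"; returns the picture (480x640x3 uint8, red, green, blue); there is no depth.
- camera_info(name): a dict with "fovy" (degrees; the focal length in pixels is half the picture's height over the tangent of half this angle, whatever the lens; pixels are square), "cx", "cy" (the principal point, pixels), "k1" (the pictures are not rectified: a ray, as slopes to the right and down, at radius r is drawn at 1 + k1 r^2 times it, then the intrinsics apply), "xyz" and "orientation" of the camera in the world. Camera axes: x right, y down, z forward; pixel columns grow to the right and rows downward; lengths in m; the calibration is good to about 2 mm. A picture is of the moment at which its call begins. camera_info takes no time and is no camera call.
- hand_in(): hands the job in; it is judged then, once.
The state is a dict: "time_s": time; "joint_positions": joint angles; "qvel": joint speeds; "tau": joint torques, N m; "position": TCP position; "tcp_rot": TCP orientation; "force": force on the tool from outside, world axes, zero at the start; "moment": the same for the moment, N m; "opening": opening from 0.0 (shut) to 1.0 (fully open); "grasp_force": force on a finger pad.
Only numpy, scipy, OpenCV 4.12 (cv2) and the standard library are available. Lean on these libraries where they do the work, as an engineer would, in place of code of your own. Each camera call takes 0.05 s, during which the arm holds its last target. There are 200 camera calls.

### The job

The bar clamp was left part-closed: stand all the aluminium moulds in it upright, side by side, with their long faces towards the jaw, and pump its trigger until they are firmly squeezed between the sprung pad and the anvil. With them held, press the button of the cure unit fully down and let it up. Then hold the clamp's release lever down until the jaw has slid right back, and stand all the moulds in the wooden tray, leaving the white dish, the jar and the burr block where they are.

Things in the scene. Friction and masses are not known exactly. Their poses are not given: they have to be found in the camera images.
- mould0: two-part aluminium mould, 0.18 kg: block 80 x 34 x 34 mm (its x, y, z) with a neck 40 x 22 mm (x, y) on the middle of its top, z = 34 to 60 mm; parting line along x. Origin: centre of the underside. Best gripped across the neck's 40 mm (fingers closing along its x), tips just above the block. Two or three such moulds are there, all alike
- mould1: two-part aluminium mould, 0.18 kg: block 80 x 34 x 34 mm (its x, y, z) with a neck 40 x 22 mm (x, y) on the middle of its top, z = 34 to 60 mm; parting line along x. Origin: centre of the underside. Best gripped across the neck's 40 mm (fingers closing along its x), tips just above the block. Two or three such moulds are there, all alike
- mould2: two-part aluminium mould, 0.18 kg: block 80 x 34 x 34 mm (its x, y, z) with a neck 40 x 22 mm (x, y) on the middle of its top, z = 34 to 60 mm; parting line along x. Origin: centre of the underside. Best gripped across the neck's 40 mm (fingers closing along its x), tips just above the block. Two or three such moulds are there, all alike
- clamp: grey bar clamp, fixed, 100 x 392 mm, lying along its own y. Origin: on the bench, on its centre line. Moulds stand on its flat bed, 12 mm high, 100 mm wide, open at the sides, their y along its y, between the pad and the anvil (face at y = 175 mm). Jaw and anvil are 70 mm high. The housing, y = -165 to -20 mm, 82 mm high, carries the trigger and, nearer the jaw, the release lever
- pad_face (a point): middle of the face of the black sprung pad (76 x 46 mm) on the moving jaw, which looks to the anvil; 28 mm along the clamp's y when the jaw is fully back
- anvil: fixed steel jaw of the clamp, 78 x 20 x 58 mm. Origin: at bed height in the middle of the face that meets the moulds, which looks to the clamp's -y
- jaw (a joint): travel of the moving jaw towards the anvil, 0 (fully back) to 0.11 m; it starts about 45 to 85 mm forward. Each full stroke of the trigger advances it 16 mm (ratchet steps of 8 mm) and it stays there; with the release lever held down a spring slides it back to 0 in about a second
- pad (a joint): how far the black sprung pad on the jaw's face is pushed in by what it squeezes, 0 to 0.018 m: 2.4 N when it first touches, plus 0.65 N per mm. One ratchet step more pushes it in by 8 mm. 8 mm or more is firm; past 10 mm the trigger stops short, which does no harm
- trigger (a joint): angle of the pump trigger, 0 up to 0.55 rad fully down; springs back. Black lever pivoted at the clamp's y = -92, z = 105 mm, rising towards -y. Press its end down about 50 mm for a full stroke, then let it right up before the next. It takes 3 to 8 N, up to 18 N with the moulds squeezed
- trigger_tip (a point): middle of the top of the trigger's end (36 x 34 mm plate), 92 mm from its pivot; where to press, straight down. About 143 mm above the bench when up
- release (a joint): angle of the release lever, 0 up to 0.42 rad fully down; springs back by itself. It frees the ratchet beyond about 0.25 rad; it takes 6 to 12 N, up to 20 N with the moulds squeezed, so a light force stop ends too early
- release_top (a point): middle of the top of the release lever's free end (black paddle 34 mm wide, 58 mm long, just behind the jaw, about 100 mm above the bench); where to press, straight down about 17 mm
- button (a joint): travel of the cure unit's push button, 0 up, 0.008 m fully down (6 N); springs back
- button_top (a point): middle of the top of the push button (grey, 36 mm across), on top of the cure unit, about 74 mm above the bench
- cure_unit: white box 100 x 100 x 50 mm, fixed, with the push button on its top. Origin: centre of its underside. It stands to the left or to the right of the clamp
- tray: wooden tray, fixed, 130 x 270 mm (its x, y) outside, walls 5 mm thick and 22 mm high, floor 5 mm thick. Origin: centre of its underside. Three moulds fit with 80 mm between their centres along the tray's y, their x along the tray's x
- dish: white porcelain palette with six wells, 136 mm across, 18 mm high, loose, a bystander. Origin: centre of its underside
- jar: glass jar with a red cap, 56 mm across, 75 mm high, loose, a bystander beyond the clamp. Origin: centre of its underside
- burr_block: wooden block 90 x 70 x 35 mm with burrs standing in it, 75 mm high, loose, a bystander beyond the clamp. Origin: centre of its underside
There are look-alikes about, which are no part of the job. What is shaped like the mould0 but green or red is not meant.

How it is judged:
By the outcome, as a careful person would: the job done as asked, in the order asked, and still so for the second after the job is handed in, with the robot touching nothing.
Of mould0, mould1, mould2 only 2 to 3 are there at a start; the rules pass over those that are not, and their reading is None.
At some moment in a run one of mould0, mould1, mould2 may be knocked a few centimetres aside while the robot is not near it.
Once in a run the grip may slacken for a moment while it holds something.
It also fails if it takes over 210 s, if anything falls off the work surface, if the arm or the gripper's body presses on something with over 40 N, if the wrist force passes 120 N, or if a joint passes its speed limit or range.

## Working session

There is one attempt and no reset: what is moved stays moved. The work goes in short steps, Python scripts to look and compute and a tool call to move; the robot and the scene stay as the last step left them, time stands still between calls to the robot, and variables do not carry over. Pictures are saved under pics/ and viewed, at most 14 in all, crops included, and the job is handed in when it is done.

Besides the shell and the picture viewer there is one more tool, called after "Request:" as name(argument=value, ...) on one line, values as JSON. drive_tool: Moves the arm, as the interface text tells. Its arguments: {"type":"object","properties":{"motion":{"type":"array","items":{"type":"array"}},"gripper":{"type":"number"}},"required":["motion"]}

```bash
mkdir -p pics; ls
cat > h.py <<'E'
import numpy as np, cv2
from rig import read_state, capture, camera_info, hand_in
def shot(n,f):
    im=capture(n); cv2.imwrite('pics/'+f+'.png',im[:,:,::-1]); return im
def ray(n,u,v):
    c=camera_info(n); f=240/np.tan(np.radians(c['fovy'])/2)
    d=np.array([(u-c['cx'])/f,(v-c['cy'])/f]); s=d.copy()
    for _ in range(20): s=d/(1+c['k1']*(s@s))
    return np.array(c['xyz']),np.array(c['orientation'])@np.array([s[0],s[1],1])
def pt(n,u,v,z):
    o,d=ray(n,u,v); return o+d*(z-o[2])/d[2]
def pix(n,p):
    c=camera_info(n); f=240/np.tan(np.radians(c['fovy'])/2)
    q=np.array(c['orientation']).T@(np.array(p)-c['xyz']); s=q[:2]/q[2]; s=s*(1+c['k1']*(s@s))
    return s*f+[c['cx'],c['cy']]
def tri(n1,a,n2,b):
    o1,d1=ray(n1,*a); o2,d2=ray(n2,*b)
    t=np.linalg.lstsq(np.c_[d1,-d2],o2-o1,rcond=None)[0]
    p,q=o1+d1*t[0],o2+d2*t[1]; return (p+q)/2,np.linalg.norm(p-q)
E
python3 - <<'E'
from h import *
shot('top','t0');shot('scene','s0')
for n in('top','scene'):print(camera_info(n))
s=read_state();print(s['time_s'],s['tcp_rot'],s['force'])
E
```

```text
pics
{'fovy': 50.2508683536598, 'cx': 314.4412107053702, 'cy': 243.18169096262494, 'k1': -0.0754090737325874, 'xyz': array([ 0.39474923, -0.01383616,  1.21482178]), 'orientation': array([[-1.35523775e-02, -9.94893220e-01,  1.00019066e-01],
       [-9.99907847e-01,  1.34049420e-02, -2.14601746e-03],
       [ 7.94308444e-04, -1.00038932e-01, -9.94983206e-01]])}
{'fovy': 49.294294843931944, 'cx': 317.23410714912893, 'cy': 240.7467706642548, 'k1': 0.03003196070614005, 'xyz': array([1.03157871, 0.77847387, 0.77285777]), 'orientation': array([[-0.81524084,  0.33579466, -0.47183081],
       [ 0.57888376,  0.44913939, -0.68056403],
       [-0.01661196, -0.82795879, -0.56054285]])}
0.1 [[-9.24605896e-01  3.80923592e-01 -1.07429664e-03]
 [ 3.80924938e-01  9.24604464e-01 -1.66645208e-03]
 [ 3.58508557e-04 -1.95003780e-03 -9.99998034e-01]] [-0.44978267  0.02624947  0.10573582]
```

View pics/t0.png

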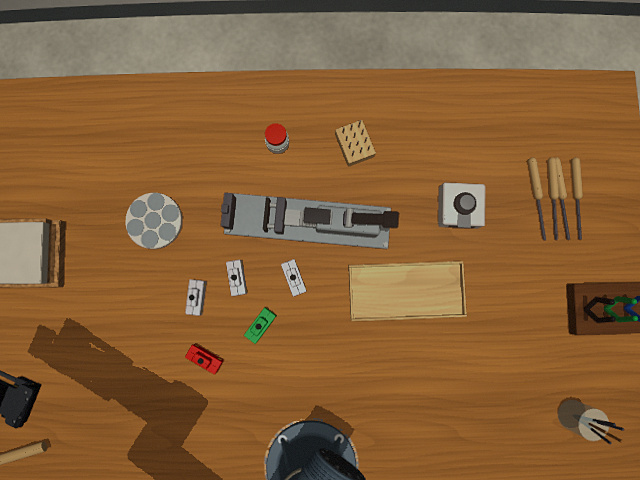

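View pics/s0.png

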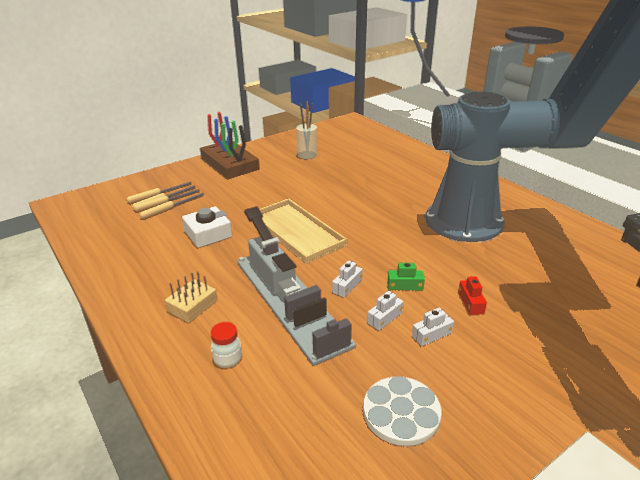

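The top view shows the moulds at about (195,297), (236,277) and (293,277), with the green and red look-alikes below them. The clamp runs from its anvil at (228,211) to the trigger end at (390,219). The cure button is at (464,203) and the tray at (407,291).

Run:
```python
from h import *
im=cv2.imread('pics/t0.png'); 
c=cv2.resize(im[170:330,170:490],None,fx=2.5,fy=2.5,interpolation=cv2.INTER_CUBIC)
cv2.imwrite('pics/c0.png',c)
hsv=cv2.cvtColor(im,cv2.COLOR_BGR2HSV)
m=((hsv[:,:,1]<60)&(hsv[:,:,2]>120)).astype(np.uint8)
m[:, :170]=0; m[:255]=0; m[330:]=0; m[:,330:]=0
n,l,st,ce=cv2.connectedComponentsWithStats(m)
for i in range(1,n):
    if st[i,4]<80: continue
    k=cv2.morphologyEx((l==i).astype(np.uint8),cv2.MORPH_CLOSE,np.ones((7,7)))
    cs=cv2.findContours(k,0,2)[0][0]; r=cv2.minAreaRect(cs)
    b=cv2.boxPoints(r); w=np.array([pt('top',*p,.034)[:2] for p in b])
    e=w-np.roll(w,-1,0); L=np.linalg.norm(e,axis=1); j=L.argmax()
    # dark hole
    x,y=r[0]; yy,xx=np.mgrid[0:480,0:640]; g=im.max(2)
    d=(np.hypot(xx-x,yy-y)<9)&(g<90); 
    hc=(xx[d].mean(),yy[d].mean())
    print(r,'ctr',w.mean(0).round(4),'L',L.round(3),'ang',np.degrees(np.arctan2(e[j,1],e[j,0])).round(1),'hole',np.round(hc,1),d.sum(),pt('top',*hc,.06).round(4))
```

```text
((293.1986389160156, 277.3630065917969), (34.76122283935547, 14.396060943603516), 69.44395446777344) ctr [0.4351 0.0337] L [0.033 0.08  0.033 0.08 ] ang 19.9 hole [293.8 276. ] 36 [0.4371 0.0313 0.06  ]
((235.2566375732422, 277.47894287109375), (34.83690643310547, 14.258644104003906), 80.90972137451172) ctr [0.4365 0.1675] L [0.033 0.08  0.033 0.081] ang -170.8 hole [237.5 276.6] 65 [0.4373 0.1584 0.06  ]
((194.04617309570312, 297.1307678222656), (14.760133743286133, 34.9777946472168), 7.125016689300537) ctr [0.3923 0.2629] L [0.08  0.034 0.08  0.034] ang 173.2 hole [195.5 297.5] 57 [0.3915 0.2535 0.06  ]
```

View pics/c0.png

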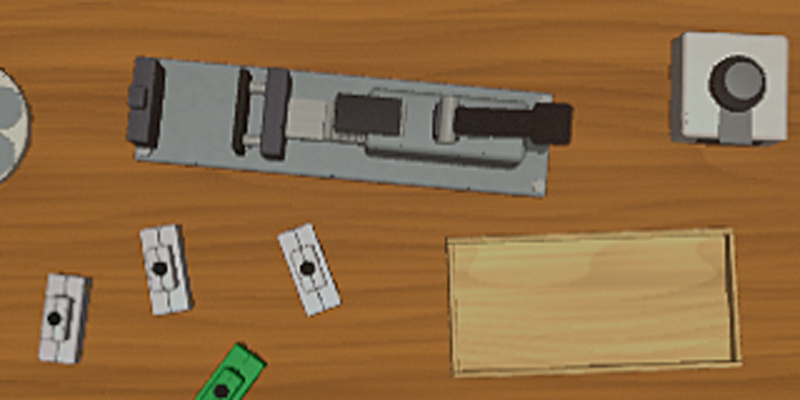

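Run:
```python
from h import *
im=cv2.imread('pics/s0.png'); 
cv2.imwrite('pics/c1.png',cv2.resize(im[195:365,170:400],None,fx=3.4,fy=3.4,interpolation=cv2.INTER_CUBIC))
P=lambda x,y,z:pt('top',170+x/2.5,170+y/2.5,z)
for n,x,y in(('A',307,268),('B',160,268),('C',54,318)):print(n,P(x,y,.06).round(4))
q=np.array([P(*a,.012)[:2] for a in((136,57),(553,95),(546,196),(135,160))]);print('bed',q.round(4),[np.linalg.norm(q[i]-q[i-1]).round(3) for i in range(4)])
u=(q[0]+q[3]-q[1]-q[2]);u/=np.linalg.norm(u);c=q.mean(0);o=c+0.001*u;print('u',u,'ang',np.degrees(np.arctan2(-u[0],u[1])),'c',c)
xx=np.array([u[1],-u[0]])
def loc(p): d=p[:2]-o; return np.array([d@xx,d@u]).round(4)
for n,x,y,z in(('trig',553,123,.143),('relL',334,115,.1),('relR',402,115,.1),('padtop',234,110,.062),('padtopR',250,110,.06),('anvL',133,110,.07),('anvR',160,105,.07)):
  p=P(x,y,z);print(n,p.round(4),loc(p))
print('button',P(742,78,.074).round(4))
t=np.array([P(*a,.022)[:2] for a in((446,238),(732,229),(741,366),(454,377))]);print('tray',t.round(4),t.mean(0),[np.linalg.norm(t[i]-t[i-1]).round(3) for i in range(4)])
v=t[0]+t[3]-t[1]-t[2];print('trayang',np.degrees(np.arctan2(-v[0],v[1])))
```

```text
A [0.4344 0.0335 0.06  ]
B [0.4361 0.1663 0.06  ]
C [0.3921 0.2624 0.06  ]
bed [[ 0.6397  0.1974]
 [ 0.5975 -0.2005]
 [ 0.5009 -0.1911]
 [ 0.5404  0.1978]] [np.float64(0.099), np.float64(0.4), np.float64(0.097), np.float64(0.391)]
u [0.10337434 0.99464252] ang -5.933513441663652 c [0.56963734 0.00088113]
trig [ 0.5514 -0.1795  0.143 ] [ 0.0005 -0.1823]
relL [0.5673 0.0068 0.1   ] [-0.003   0.0047]
relR [ 0.5665 -0.0531  0.1   ] [ 0.0024 -0.055 ]
padtop [0.579  0.0986 0.062 ] [-0.0008  0.0972]
padtopR [0.5791 0.0842 0.06  ] [0.0008 0.0829]
anvL [0.5791 0.1896 0.07  ] [-0.0101  0.1877]
anvR [0.5833 0.1651 0.07  ] [-0.0034  0.1637]
button [ 0.6008 -0.3644  0.074 ]
tray [[ 0.4619 -0.095 ]
 [ 0.4665 -0.3644]
 [ 0.3385 -0.368 ]
 [ 0.3331 -0.0999]] [ 0.40001195 -0.23180911] [np.float64(0.129), np.float64(0.27), np.float64(0.128), np.float64(0.268)]
trayang 1.0555068049853236
```

View pics/c1.png

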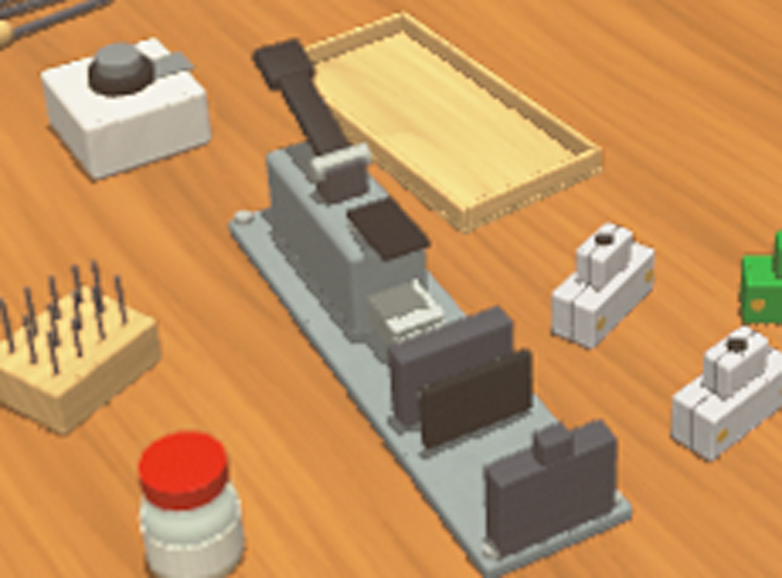

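The crop shows the release paddle overhanging the front of the housing. The jaw is part-closed, with a gap of about 78 mm, so I release it first to let three moulds fit.

Request:
drive_tool(motion=[[[0,0,0],[0,0,0.15]],[[0,0,0],[0,0,0.15]],[[0,0,0],[0,0,0.15]],[[0,0,0],[0,0,0.15]],[[0,0,0],[0,0,0.15]]], gripper=0)

```text
time_s: 0.6
position: [0.2378, 0.5775, 0.222]
tcp_rot: [[-0.411, 0.912, -0.001], [0.912, 0.411, -0.001], [-0.001, -0.001, -1.0]]
force: [0.1, 0.0, 0.3]
opening: 0.626
grasp_force: 0.0
```

Request:
drive_tool(motion=[[[0,0,0],[0,0,0.15]],[[0,0,0],[0,0,0.15]],[[0,0,0],[0,0,0.15]],[[0,0,0],[0,0,0.083]],[[0,0,0],[0,0,0]]])

```text
time_s: 1.1
position: [0.2379, 0.5775, 0.222]
tcp_rot: [[0.103, 0.995, -0.001], [0.995, -0.103, -0.001], [-0.001, -0.001, -1.0]]
force: [-1.2, -0.4, -0.4]
opening: 0.174
grasp_force: 0.0
```

```bash
cat >> h.py <<'E'
O=np.array([.5697,.0019]);U=np.array([.1034,.9946]);X=np.array([U[1],-U[0]])
def go(p,yaw=None,loc=False):
    "tool-frame shift (mm) to world (or clamp-local) point; turn about tool z (rad, mod 180 deg) to yaw deg of tool y"
    p=np.array(p,float)
    if loc: p[:2]=O+p[0]*X+p[1]*U
    s=read_state();R=np.array(s['tcp_rot']);d=R.T@(p-s['position'])*1000
    y=np.degrees(np.arctan2(R[1,1],R[0,1]));
    t=0 if yaw is None else -np.radians((yaw-y+90)%180-90)
    print('t',round(s['time_s'],1),'pos',np.round(s['position'],4),'yaw',round(y,2),'shift',d.round(1),'turn',round(t,4),'F',np.round(s['force'],1),'op',round(s['opening'],3),'j6',np.round(s['joint_positions'][5]))
E
python3 -c "
from h import *
go((0,-.008,.13),-5.94,True)"
```

```text
t 1.1 pos [0.2379 0.5775 0.222 ] yaw -5.89 shift [-546.4  389.2   92.4] turn 0.0009 F [-1.2 -0.4 -0.4] op 0.174 j6 63.0
```

Request:
drive_tool(motion=[[[-39,28,0],[0,0,0]],[[-39,28,0],[0,0,0]],[[-39,28,0],[0,0,0]],[[-39,28,0],[0,0,0]],[[-39,28,0],[0,0,0]]])

```text
time_s: 1.6
position: [0.3577, 0.3678, 0.2225]
tcp_rot: [[0.1, 0.995, 0.0], [0.995, -0.1, -0.0], [-0.0, 0.0, -1.0]]
force: [0.7, -0.7, -0.0]
opening: 0.002
grasp_force: 0.0
```

Request:
drive_tool(motion=[[[-39,28,0],[0,0,0]],[[-39,28,0],[0,0,0]],[[-39,28,0],[0,0,0]],[[-39,28,0],[0,0,0]],[[-39,28,0],[0,0,0]]])

```text
time_s: 2.1
position: [0.477, 0.1593, 0.2226]
tcp_rot: [[0.101, 0.995, 0.0], [0.995, -0.101, 0.0], [0.0, 0.0, -1.0]]
force: [0.9, 1.1, 0.9]
opening: 0.004
grasp_force: 0.0
```

Request:
drive_tool(motion=[[[-39,27,10],[0,0,0]],[[-39,27,15],[0,0,0]],[[-39,27,20],[0,0,0]],[[-39,28,20],[0,0,0]],[[0,0,0],[0,0,0]]])

```text
time_s: 2.6
position: [0.5695, -0.0077, 0.1564]
tcp_rot: [[0.107, 0.994, -0.0], [0.994, -0.107, -0.001], [-0.001, -0.0, -1.0]]
force: [-0.5, 0.5, -0.0]
opening: 0.005
grasp_force: 0.0
```

```bash
python3 -c "
from h import *
go((0,-.008,.1),-5.94,True)"
```

```text
t 2.6 pos [ 0.5695 -0.0077  0.1564] yaw -6.12 shift [ 1.6 -0.8 56.4] turn -0.0031 F [-0.5  0.5 -0. ] op 0.005 j6 -6.0
```

Request:
drive_tool(motion=[[[0,0,20],[0,0,0]],[[0,0,20],[0,0,0]],[[0,0,12],[0,0,0]],[[0,0,4],[0,0,0]],[[0,0,4],[0,0,0]]])

```text
time_s: 3.1
position: [0.5674, -0.002, 0.099]
tcp_rot: [[0.102, 0.995, 0.0], [0.995, -0.102, 0.0], [0.0, 0.0, -1.0]]
force: [-0.2, 0.0, 1.0]
opening: 0.002
grasp_force: 0.6
```

Request:
drive_tool(motion=[[[0,0,4],[0,0,0]],[[0,0,4],[0,0,0]],[[0,0,4],[0,0,0]],[[0,0,0],[0,0,0]],[[0,0,0],[0,0,0]]])

```text
time_s: 3.6
position: [0.568, -0.0007, 0.0882]
tcp_rot: [[0.103, 0.995, 0.002], [0.995, -0.103, 0.002], [0.002, 0.002, -1.0]]
force: [-1.0, 5.5, 4.4]
opening: 0.005
grasp_force: 2.8
```

Request:
drive_tool(motion=[[[0,0,1],[0,0,0]],[[0,0,0],[0,0,0]],[[0,0,0],[0,0,0]],[[0,0,0],[0,0,0]],[[0,0,0],[0,0,0]]])

```text
time_s: 4.1
position: [0.568, -0.0006, 0.0875]
tcp_rot: [[0.103, 0.995, 0.002], [0.995, -0.103, 0.002], [0.003, 0.002, -1.0]]
force: [-1.5, 6.1, 4.6]
opening: 0.005
grasp_force: 3.6
```

```bash
python3 -c "
from h import *
im=shot('top','t1'); shot('scene','s1')
a=im[170:330,170:490,::-1];b=cv2.imread('pics/s1.png')[195:365,170:400]
a=cv2.resize(a,(640,320));b=cv2.resize(b,(379,280))
o=np.zeros((600,640,3),np.uint8);o[:320]=a;o[320:,:379]=b;cv2.imwrite('pics/c2.png',o)
go((0,-.008,.1),-5.94,True)"
```

```text
t 4.2 pos [ 5.68e-01 -5.00e-04  8.75e-02] yaw -5.93 shift [ -5.4   1.5 -12.5] turn 0.0001 F [0.7 5.8 5.6] op 0.003 j6 -6.0
```

View pics/c2.png

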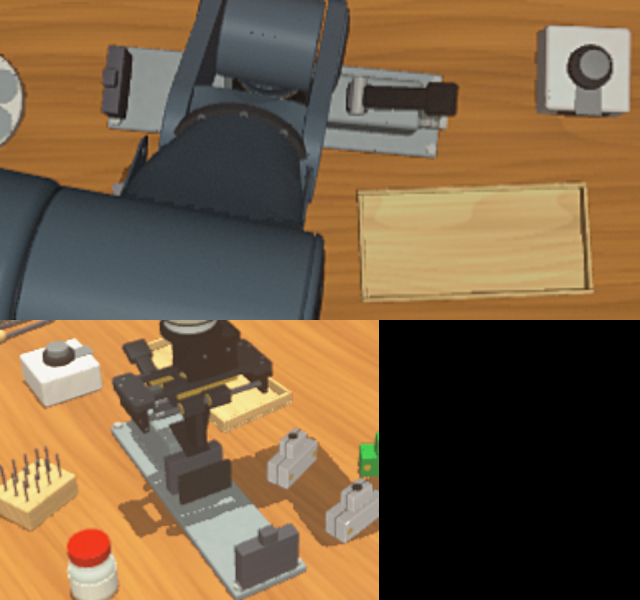

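The jaw has slid back to the housing. I'll press a little longer, lift, and check the gap.

Request:
drive_tool(motion=[[[-3,0,3],[0,0,0]],[[-2,0,2],[0,0,0]],[[0,0,0],[0,0,0]],[[0,0,0],[0,0,0]],[[0,0,0],[0,0,0]]])

```text
time_s: 4.7
position: [0.568, -0.0033, 0.0833]
tcp_rot: [[0.105, 0.994, 0.004], [0.994, -0.105, 0.006], [0.006, 0.003, -1.0]]
force: [0.2, 13.5, 10.8]
opening: 0.005
grasp_force: 7.4
```

Request:
drive_tool(motion=[[[0,0,0],[0,0,0]],[[0,0,0],[0,0,0]],[[0,0,0],[0,0,0]],[[0,0,0],[0,0,0]],[[0,0,-20],[0,0,0]]])

```text
time_s: 5.2
position: [0.566, -0.0058, 0.1006]
tcp_rot: [[0.101, 0.995, -0.002], [0.995, -0.101, 0.001], [0.001, -0.002, -1.0]]
force: [-0.1, -0.8, 0.2]
opening: 0.006
grasp_force: 0.0
```

Request:
drive_tool(motion=[[[0,0,-40],[0,0,0]],[[0,0,-40],[0,0,0]],[[0,-30,-10],[0,0,0]],[[0,-40,0],[0,0,0]],[[0,-40,0],[0,0,0]]], gripper=1)

```text
time_s: 5.7
position: [0.4571, 0.0039, 0.1922]
tcp_rot: [[0.102, 0.995, 0.004], [0.995, -0.102, -0.001], [-0.001, 0.004, -1.0]]
force: [0.5, -0.8, 0.2]
opening: 0.375
grasp_force: 0.0
```

```bash
python3 -c "
from h import *
go((.4344,.0335,.15),19.9)"
```

```text
t 5.7 pos [0.4571 0.0039 0.1922] yaw -5.86 shift [ 27.2 -25.7  42.1] turn -0.4495 F [ 0.5 -0.8  0.2] op 0.375 j6 -8.0
```

Request:
drive_tool(motion=[[[27,-26,0],[0,0,0]],[[0,0,0],[0,0,-0.15]],[[0,0,0],[0,0,-0.15]],[[0,0,0],[0,0,-0.15]],[[0,0,0],[0,0,0]]])

```text
time_s: 6.2
position: [0.4346, 0.0335, 0.1916]
tcp_rot: [[-0.34, 0.94, 0.002], [0.94, 0.34, -0.001], [-0.001, 0.002, -1.0]]
force: [0.4, -0.5, 0.3]
opening: 0.837
grasp_force: 0.0
```

```bash
python3 -c "
from h import *
go((.4344,.0335,.038),19.9)"
```

```text
t 6.2 pos [0.4346 0.0335 0.1916] yaw 19.91 shift [  0.3  -0.4 153.6] turn 0.0001 F [ 0.4 -0.5  0.3] op 0.837 j6 -30.0
```

Request:
drive_tool(motion=[[[0,0,45],[0,0,0]],[[0,0,45],[0,0,0]],[[0,0,35],[0,0,0]],[[0,0,20],[0,0,0]],[[0,0,9],[0,0,0]]])

```text
time_s: 6.7
position: [0.4337, 0.0335, 0.0353]
tcp_rot: [[-0.337, 0.941, -0.002], [0.941, 0.337, 0.0], [0.001, -0.002, -1.0]]
force: [-0.8, -0.3, 0.7]
opening: 0.997
grasp_force: 0.0
```

Request:
drive_tool(motion=[[[0,0,0],[0,0,0]],[[0,0,0],[0,0,0]],[[0,0,0],[0,0,0]],[[0,0,0],[0,0,0]],[[0,0,0],[0,0,0]]], gripper=0)

```text
time_s: 7.2
position: [0.4348, 0.0334, 0.0377]
tcp_rot: [[-0.34, 0.94, 0.002], [0.94, 0.34, -0.0], [-0.001, 0.002, -1.0]]
force: [-0.6, -0.1, 0.6]
opening: 0.631
grasp_force: 0.0
```

Request:
drive_tool(motion=[[[0,0,0],[0,0,0]],[[0,0,0],[0,0,0]],[[0,0,-20],[0,0,0]],[[0,0,-40],[0,0,0]],[[0,0,-40],[0,0,0]]])

```text
time_s: 7.7
position: [0.4331, 0.0336, 0.1373]
tcp_rot: [[-0.34, 0.94, -0.003], [0.94, 0.34, 0.001], [0.002, -0.003, -1.0]]
force: [1.0, 0.0, -1.5]
opening: 0.456
grasp_force: 30.0
```

Request:
drive_tool(motion=[[[0,0,0],[0,0,0.15]],[[0,0,0],[0,0,0.15]],[[0,0,0],[0,0,0.15]],[[0,0,0],[0,0,0]],[[0,0,0],[0,0,0]]])

```text
time_s: 8.2
position: [0.4338, 0.0335, 0.1367]
tcp_rot: [[0.1, 0.995, -0.001], [0.995, -0.1, 0.0], [0.0, -0.001, -1.0]]
force: [-0.2, -0.1, -1.4]
opening: 0.46
grasp_force: 30.0
```

```bash
python3 -c "
from h import *
go((0,.154,.14),-5.94,True)"
```

```text
t 8.2 pos [0.4338 0.0335 0.1367] yaw -5.72 shift [136.1 138.9  -3.4] turn 0.0039 F [-0.2 -0.1 -1.4] op 0.46 j6 -5.0
```

Request:
drive_tool(motion=[[[34,35,0],[0,0,0.004]],[[34,35,0],[0,0,0]],[[34,35,0],[0,0,0]],[[34,34,0],[0,0,0]],[[0,0,0],[0,0,0]]])

```text
time_s: 8.7
position: [0.593, 0.1575, 0.137]
tcp_rot: [[0.101, 0.995, 0.009], [0.995, -0.101, 0.002], [0.003, 0.008, -1.0]]
force: [-0.2, -0.6, -1.9]
opening: 0.456
grasp_force: 30.0
```

Request:
drive_tool(motion=[[[0,0,0],[0,0,0]],[[0,0,20],[0,0,0]],[[0,0,20],[0,0,0]],[[0,0,0],[0,0,0]],[[0,0,0],[0,0,0]]])

```text
time_s: 9.2
position: [0.5853, 0.1531, 0.0966]
tcp_rot: [[0.107, 0.994, -0.003], [0.994, -0.107, -0.0], [-0.001, -0.003, -1.0]]
force: [-0.0, 0.5, -1.7]
opening: 0.458
grasp_force: 30.0
```

```bash
python3 -c "
from h import *
go((0,.154,.0505),-5.94,True)
shot('top','t2');im=cv2.imread('pics/t2.png')[170:330,170:490]
im2=shot('scene','s2')[195:395,170:490,::-1]
o=np.zeros((600,480,3),np.uint8);o[:240]=cv2.resize(im,(480,240));o[240:540]=cv2.resize(im2,(480,300));cv2.imwrite('pics/c3.png',o)
"
```

```text
t 9.2 pos [0.5853 0.1531 0.0966] yaw -6.14 shift [ 2.   0.2 46.1] turn -0.0035 F [-0.   0.5 -1.7] op 0.458 j6 10.0
```

View pics/c3.png

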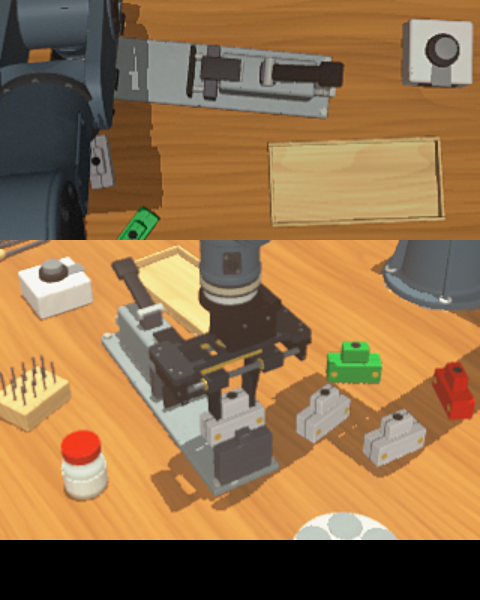

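The jaw is fully back, and the mould is held above its slot just short of the anvil. I'll lower it and release.

Request:
drive_tool(motion=[[[2,0,15],[0,0,0]],[[0,0,15],[0,0,0]],[[0,0,10],[0,0,0]],[[0,0,6],[0,0,0]],[[0,0,0],[0,0,0]]])

```text
time_s: 9.8
position: [0.5863, 0.156, 0.0495]
tcp_rot: [[0.107, 0.994, -0.002], [0.994, -0.107, -0.0], [-0.0, -0.002, -1.0]]
force: [0.3, -0.5, -1.5]
opening: 0.459
grasp_force: 3.0
```

Request:
drive_tool(motion=[[[0,0,0],[0,0,0]],[[0,0,0],[0,0,0]],[[0,0,0],[0,0,0]],[[0,0,0],[0,0,0]],[[0,0,0],[0,0,0]]], gripper=1)

```text
time_s: 10.3
position: [0.5873, 0.156, 0.0513]
tcp_rot: [[0.107, 0.994, 0.001], [0.994, -0.107, 0.0], [0.0, 0.001, -1.0]]
force: [-0.7, 0.0, 0.3]
opening: 0.826
grasp_force: 0.0
```

Request:
drive_tool(motion=[[[0,0,-10],[0,0,0]],[[0,0,-30],[0,0,0]],[[0,0,-45],[0,0,0]],[[-45,0,-10],[0,0,0]],[[-45,0,0],[0,0,0]]])

```text
time_s: 10.8
position: [0.5797, 0.0666, 0.1497]
tcp_rot: [[0.103, 0.995, 0.008], [0.995, -0.103, -0.001], [0.0, 0.008, -1.0]]
force: [1.0, -0.6, -0.7]
opening: 1.001
grasp_force: 0.0
```

Request:
drive_tool(motion=[[[-45,0,0],[0,0,0]],[[-45,0,0],[0,0,0]],[[-45,0,0],[0,0,0]],[[-45,0,0],[0,0,0]],[[-20,0,0],[0,0,0]]])

```text
time_s: 11.3
position: [0.5562, -0.1365, 0.1469]
tcp_rot: [[0.11, 0.994, 0.002], [0.994, -0.11, -0.002], [-0.002, 0.002, -1.0]]
force: [1.2, 0.4, 0.9]
opening: 0.996
grasp_force: 0.0
```

```bash
cat >> h.py <<'E'
def holes(im,zs=.06):
    "dark round holes with light grey round them, top view"
    b=im[:,:,::-1]; g=b.max(2); hsv=cv2.cvtColor(np.ascontiguousarray(b),cv2.COLOR_BGR2HSV)
    lt=((hsv[:,:,1]<50)&(g>110)).astype(np.uint8)
    n,l,st,ce=cv2.connectedComponentsWithStats((g<70).astype(np.uint8))
    for i in range(1,n):
        x,y,w,h,a=st[i]
        if 6<a<45 and w<9 and h<9:
            r=cv2.dilate((l==i).astype(np.uint8),np.ones((7,7)))>0
            if lt[r&(l!=i)].mean()>.6:
                gx,gy=ce[i]; w8=np.clip(120.-g[y-2:y+h+2,x-2:x+w+2],0,None)
                yy,xx=np.mgrid[y-2:y+h+2,x-2:x+w+2]; 
                print('hole',ce[i].round(1),a,pt('top',gx,gy,zs).round(4))
E
python3 -c "
from h import *
im=shot('top','t3');holes(im)
cv2.imwrite('pics/c4.png',cv2.resize(im[170:330,170:330,::-1],(600,600),interpolation=cv2.INTER_CUBIC))
go((.4361,.1663,.14),9)"
```

```text
hole [237.9 210.7] 22 [0.5879 0.1578 0.06  ]
t 11.3 pos [ 0.5564 -0.1384  0.1469] yaw -6.37 shift [ 289.4 -153.3    5.6] turn -0.2683 F [ 1.1 -1.4  0.5] op 0.996 j6 -19.0
```

View pics/c4.png

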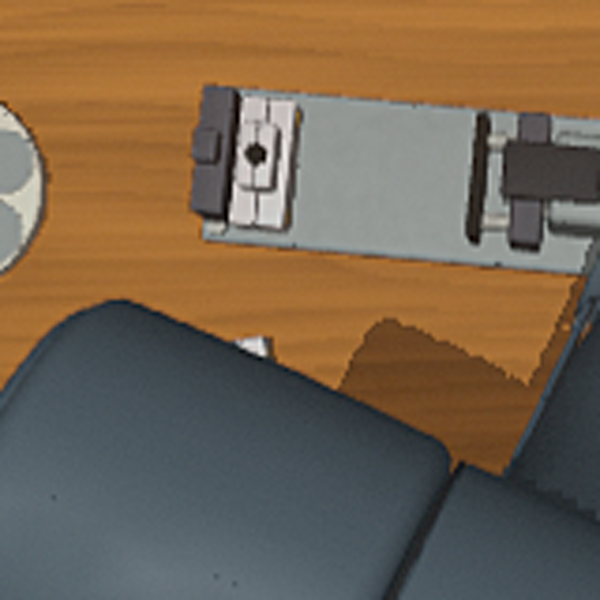

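Mould A stands squarely at the anvil (hole at 255,153 in the crop), and the jaw is right back.

Request:
drive_tool(motion=[[[41,-22,-4],[0,0,0]],[[41,-22,0],[0,0,0]],[[41,-22,0],[0,0,0]],[[41,-22,0],[0,0,0]],[[41,-22,0],[0,0,0]]])

```text
time_s: 11.85
position: [0.4679, 0.0849, 0.1507]
tcp_rot: [[0.107, 0.994, 0.001], [0.994, -0.107, 0.0], [0.0, 0.001, -1.0]]
force: [0.7, 0.3, -0.0]
opening: 0.994
grasp_force: 0.0
```

Request:
drive_tool(motion=[[[41,-22,0],[0,0,0]],[[43,-21,0],[0,0,0]],[[0,0,0],[0,0,-0.134]],[[0,0,0],[0,0,-0.134]],[[0,0,0],[0,0,0]]])

```text
time_s: 12.35
position: [0.4346, 0.1723, 0.1506]
tcp_rot: [[-0.162, 0.987, 0.001], [0.987, 0.162, 0.0], [0.0, 0.001, -1.0]]
force: [-0.3, 0.7, -0.4]
opening: 0.997
grasp_force: 0.0
```

```bash
cat >> h.py <<'E'
def shole(im,p,z=.06):
    "dark hole in scene view near predicted world point"
    u,v=pix('scene',(*p,z)).round().astype(int); g=im.max(2).astype(float)
    w=g[v-6:v+7,u-8:u+9]; k=np.clip(75-w,0,None); yy,xx=np.mgrid[v-6:v+7,u-8:u+9]
    if k.sum()==0: print('none',u,v,w.min());return
    a,b=(k*xx).sum()/k.sum(),(k*yy).sum()/k.sum()
    print('scene hole',(u,v),(a.round(1),b.round(1)),(k>0).sum(),pt('scene',a,b,z).round(4))
E
python3 -c "
from h import *
s0=cv2.imread('pics/s0.png')[:,:,::-1];s=shot('scene','s3')
for p in((.4361,.1663),(.3921,.2624)):
  shole(s0,p);shole(s,p)
go((.4361,.1663,.038),9)"
```

```text
scene hole (np.int64(385), np.int64(296)) (np.float64(385.5), np.float64(296.2)) 10 [0.437  0.1676 0.06  ]
scene hole (np.int64(385), np.int64(296)) (np.float64(386.0), np.float64(296.1)) 14 [0.4359 0.1679 0.06  ]
scene hole (np.int64(434), np.int64(312)) (np.float64(434.1), np.float64(313.1)) 7 [0.3935 0.2642 0.06  ]
scene hole (np.int64(434), np.int64(312)) (np.float64(434.2), np.float64(313.0)) 7 [0.3933 0.2641 0.06  ]
t 12.4 pos [0.4348 0.1719 0.1505] yaw 9.12 shift [ -5.7   0.3 112.5] turn 0.0021 F [ 0.2 -0.2 -0.4] op 0.996 j6 -1.0
```

Request:
drive_tool(motion=[[[-5,0,40],[0,0,0]],[[0,0,35],[0,0,0]],[[0,0,25],[0,0,0]],[[0,0,12],[0,0,0]],[[0,0,0],[0,0,0]]])

```text
time_s: 12.9
position: [0.4348, 0.1658, 0.0365]
tcp_rot: [[-0.157, 0.988, -0.004], [0.988, 0.157, -0.0], [0.0, -0.004, -1.0]]
force: [0.4, 0.5, 0.3]
opening: 1.001
grasp_force: 0.0
```

Request:
drive_tool(motion=[[[0,0,0],[0,0,0]],[[0,0,0],[0,0,0]],[[0,0,0],[0,0,0]],[[0,0,0],[0,0,0]],[[0,0,0],[0,0,0]]], gripper=0)

```text
time_s: 13.4
position: [0.4359, 0.1665, 0.0384]
tcp_rot: [[-0.16, 0.987, 0.001], [0.987, 0.16, 0.0], [-0.0, 0.001, -1.0]]
force: [-0.4, -0.0, -1.0]
opening: 0.631
grasp_force: 0.0
```

Request:
drive_tool(motion=[[[0,0,0],[0,0,0]],[[0,0,0],[0,0,0]],[[0,0,-20],[0,0,0]],[[0,0,-40],[0,0,0]],[[0,0,-40],[0,0,0]]])

```text
time_s: 13.9
position: [0.4344, 0.1662, 0.1381]
tcp_rot: [[-0.16, 0.987, -0.004], [0.987, 0.16, -0.0], [0.0, -0.004, -1.0]]
force: [1.8, -0.1, -1.6]
opening: 0.456
grasp_force: 30.0
```

Request:
drive_tool(motion=[[[0,0,0],[0,0,0.13]],[[0,0,0],[0,0,0.13]],[[0,0,0],[0,0,0]],[[0,0,0],[0,0,0]],[[0,0,0],[0,0,0]]])

```text
time_s: 14.4
position: [0.4352, 0.1663, 0.1374]
tcp_rot: [[0.097, 0.995, -0.001], [0.995, -0.097, -0.0], [-0.0, -0.001, -1.0]]
force: [0.1, 0.1, -2.9]
opening: 0.454
grasp_force: 30.0
```

```bash
python3 -c "
from h import *
go((0,.117,.14),-5.94,True)"
```

```text
t 14.4 pos [0.4352 0.1663 0.1374] yaw -5.57 shift [-33.6 150.6  -2.7] turn 0.0064 F [ 0.1  0.1 -2.9] op 0.454 j6 13.0
```

Request:
drive_tool(motion=[[[-8,38,0],[0,0,0.006]],[[-9,38,0],[0,0,0]],[[-9,38,0],[0,0,0]],[[-8,37,0],[0,0,0]],[[0,0,0],[0,0,0]]])

```text
time_s: 14.9
position: [0.5888, 0.1148, 0.1378]
tcp_rot: [[0.106, 0.994, 0.008], [0.994, -0.106, -0.001], [0.0, 0.008, -1.0]]
force: [-0.1, 0.1, -1.7]
opening: 0.454
grasp_force: 30.0
```

Request:
drive_tool(motion=[[[0,0,0],[0,0,0]],[[0,0,0],[0,0,0]],[[0,0,10],[0,0,0]],[[0,0,10],[0,0,0]],[[0,0,0],[0,0,0]]])

```text
time_s: 15.4
position: [0.58, 0.1173, 0.1159]
tcp_rot: [[0.104, 0.995, -0.005], [0.995, -0.104, -0.0], [-0.001, -0.005, -1.0]]
force: [0.2, -0.8, -2.0]
opening: 0.458
grasp_force: 30.0
```

```bash
python3 -c "
from h import *
go((0,.117,.0505),-5.94,True)"
```

```text
t 15.4 pos [0.58   0.1173 0.1159] yaw -5.97 shift [ 1.2  1.9 65.4] turn -0.0005 F [ 0.2 -0.8 -2. ] op 0.458 j6 7.0
```

Request:
drive_tool(motion=[[[1,0,20],[0,0,0]],[[0,0,20],[0,0,0]],[[0,0,15],[0,0,0]],[[0,0,10],[0,0,0]],[[0,0,0],[0,0,0]]])

```text
time_s: 15.9
position: [0.5812, 0.118, 0.0515]
tcp_rot: [[0.105, 0.995, -0.003], [0.995, -0.105, -0.0], [-0.0, -0.003, -1.0]]
force: [-0.5, 0.0, -1.9]
opening: 0.46
grasp_force: 30.0
```

Request:
drive_tool(motion=[[[0,0,0],[0,0,0]],[[0,0,0],[0,0,0]],[[0,0,0],[0,0,0]],[[0,0,0],[0,0,0]],[[0,0,0],[0,0,0]]], gripper=1)

```text
time_s: 16.4
position: [0.5827, 0.1179, 0.0534]
tcp_rot: [[0.105, 0.994, 0.001], [0.994, -0.105, -0.0], [0.0, 0.001, -1.0]]
force: [-1.3, 0.4, -0.1]
opening: 0.828
grasp_force: 0.0
```

Request:
drive_tool(motion=[[[0,0,-10],[0,0,0]],[[0,0,-30],[0,0,0]],[[0,0,-45],[0,0,0]],[[0,0,-15],[0,0,0]],[[25,-41,0],[0,0,0]]])

```text
time_s: 16.9
position: [0.5528, 0.1451, 0.1577]
tcp_rot: [[0.11, 0.994, 0.017], [0.994, -0.11, 0.0], [0.002, 0.017, -1.0]]
force: [-0.4, 0.6, -0.5]
opening: 0.994
grasp_force: 0.0
```

Request:
drive_tool(motion=[[[25,-41,0],[0,0,0]],[[25,-41,0],[0,0,0]],[[25,-41,0],[0,0,0]],[[25,-40,0],[0,0,0]],[[0,0,0],[0,0,0]]])

```text
time_s: 17.4
position: [0.3863, 0.2654, 0.1533]
tcp_rot: [[0.099, 0.995, -0.005], [0.995, -0.099, -0.001], [-0.001, -0.005, -1.0]]
force: [0.2, 0.2, 1.2]
opening: 1.002
grasp_force: 0.0
```

```bash
python3 -c "
from h import *
s=shot('scene','s4');shole(s,(.3925,.263))
holes(shot('top','t4'),.072)
go((.3928,.2633,.038),-6.8)"
```

```text
scene hole (np.int64(434), np.int64(313)) (np.float64(434.7), np.float64(312.7)) 16 [0.3918 0.264  0.06  ]
hole [237.9 210.7] 22 [0.5859 0.156  0.072 ]
hole [248. 211.] 7 [0.5848 0.133  0.072 ]
hole [254.2 212.1] 24 [0.582 0.119 0.072]
hole [243. 215.] 7 [0.5758 0.1443 0.072 ]
hole [246.9 220.9] 9 [0.5623 0.1355 0.072 ]
t 17.5 pos [0.3923 0.2644 0.1537] yaw -5.86 shift [ -1.1   0.4 115.7] turn 0.0165 F [ 0.5 -0.7 -0.3] op 0.999 j6 26.0
```

Request:
drive_tool(motion=[[[-1,0,40],[0,0,0.016]],[[0,0,35],[0,0,0]],[[0,0,25],[0,0,0]],[[0,0,15],[0,0,0]],[[0,0,0],[0,0,0]]])

```text
time_s: 18.0
position: [0.3935, 0.2615, 0.0362]
tcp_rot: [[0.123, 0.992, -0.002], [0.992, -0.123, -0.001], [-0.001, -0.002, -1.0]]
force: [0.6, 0.3, 0.1]
opening: 0.999
grasp_force: 0.0
```

Request:
drive_tool(motion=[[[0,0,0],[0,0,0]],[[0,0,0],[0,0,0]],[[0,0,0],[0,0,0]],[[0,0,0],[0,0,0]],[[0,0,0],[0,0,0]]], gripper=0)

```text
time_s: 18.5
position: [0.3928, 0.2628, 0.0385]
tcp_rot: [[0.121, 0.993, 0.001], [0.993, -0.121, 0.0], [0.001, 0.001, -1.0]]
force: [-0.7, -0.8, 0.1]
opening: 0.628
grasp_force: 0.0
```

Request:
drive_tool(motion=[[[0,0,0],[0,0,0]],[[0,0,0],[0,0,0]],[[0,0,-20],[0,0,0]],[[0,0,-40],[0,0,0]],[[0,0,-45],[0,0,0]]])

```text
time_s: 19.0
position: [0.391, 0.2621, 0.1427]
tcp_rot: [[0.121, 0.993, -0.005], [0.993, -0.121, -0.002], [-0.002, -0.004, -1.0]]
force: [1.3, 0.7, -2.6]
opening: 0.456
grasp_force: 30.0
```

Request:
drive_tool(motion=[[[-20,0,-5],[0,0,0]],[[-40,0,0],[0,0,0]],[[-40,0,0],[0,0,0]],[[-20,0,0],[0,0,0]],[[0,0,0],[0,0,0]]])

```text
time_s: 19.5
position: [0.3768, 0.1417, 0.1477]
tcp_rot: [[0.124, 0.992, -0.002], [0.992, -0.124, -0.0], [-0.001, -0.002, -1.0]]
force: [0.4, -0.2, -2.3]
opening: 0.465
grasp_force: 30.0
```

```bash
python3 -c "
from h import *
go((0,.08,.14),-5.94,True)"
```

```text
t 19.5 pos [0.3768 0.1417 0.1477] yaw -7.14 shift [-34.8 207.1   7.3] turn -0.0209 F [ 0.4 -0.2 -2.3] op 0.465 j6 12.0
```

Request:
drive_tool(motion=[[[-7,41,0],[0,0,-0.02]],[[-7,41,0],[0,0,0]],[[-7,41,0],[0,0,0]],[[-7,41,0],[0,0,0]],[[-7,41,0],[0,0,0]]])

```text
time_s: 20.0
position: [0.5796, 0.088, 0.1474]
tcp_rot: [[0.1, 0.995, -0.001], [0.995, -0.1, 0.001], [0.0, -0.001, -1.0]]
force: [0.7, 0.1, -1.1]
opening: 0.458
grasp_force: 30.0
```

Request:
drive_tool(motion=[[[0,0,0],[0,0,0]],[[0,0,0],[0,0,0]],[[0,0,15],[0,0,0]],[[0,0,10],[0,0,0]],[[0,0,0],[0,0,0]]])

```text
time_s: 20.5
position: [0.5754, 0.0882, 0.121]
tcp_rot: [[0.1, 0.995, -0.006], [0.995, -0.1, 0.0], [-0.0, -0.006, -1.0]]
force: [-0.9, -0.2, -1.4]
opening: 0.458
grasp_force: 30.0
```

```bash
python3 -c "
from h import *
go((0,.08,.0505),-5.94,True)"
```

```text
t 20.5 pos [0.5754 0.0882 0.121 ] yaw -5.73 shift [-6.4  3.6 70.5] turn 0.0036 F [-0.9 -0.2 -1.4] op 0.458 j6 3.0
```

Request:
drive_tool(motion=[[[-6,2,20],[0,0,0]],[[0,0,25],[0,0,0]],[[0,0,15],[0,0,0]],[[0,0,10],[0,0,0]],[[0,0,0],[0,0,0]]])

```text
time_s: 21.0
position: [0.5785, 0.0814, 0.0519]
tcp_rot: [[0.101, 0.995, -0.003], [0.995, -0.101, 0.0], [-0.0, -0.003, -1.0]]
force: [0.5, 0.7, -1.5]
opening: 0.458
grasp_force: 30.0
```

Request:
drive_tool(motion=[[[0,0,0],[0,0,0]],[[0,0,0],[0,0,0]],[[0,0,0],[0,0,0]],[[0,0,0],[0,0,0]],[[0,0,0],[0,0,0]]], gripper=1)

```text
time_s: 21.5
position: [0.58, 0.081, 0.0535]
tcp_rot: [[0.101, 0.995, 0.001], [0.995, -0.101, -0.0], [0.0, 0.001, -1.0]]
force: [-0.8, 0.6, -0.6]
opening: 0.822
grasp_force: 0.0
```

Request:
drive_tool(motion=[[[0,0,-10],[0,0,0]],[[0,0,-30],[0,0,0]],[[0,0,-45],[0,0,0]],[[0,0,-40],[0,0,0]],[[-40,0,0],[0,0,0]]])

```text
time_s: 22.0
position: [0.5802, 0.044, 0.1848]
tcp_rot: [[0.095, 0.995, 0.015], [0.995, -0.095, 0.0], [0.002, 0.014, -1.0]]
force: [1.8, -0.3, -1.1]
opening: 0.999
grasp_force: 0.0
```

Request:
drive_tool(motion=[[[-45,0,0],[0,0,0]],[[-45,0,0],[0,0,0]],[[-45,0,0],[0,0,0]],[[-45,0,0],[0,0,0]],[[-39,0,0],[0,0,0]]], gripper=0)

```text
time_s: 22.5
position: [0.5532, -0.1789, 0.1789]
tcp_rot: [[0.102, 0.995, 0.001], [0.995, -0.102, -0.001], [-0.001, 0.001, -1.0]]
force: [0.1, 0.5, 0.8]
opening: 0.629
grasp_force: 0.0
```

Request:
drive_tool(motion=[[[0,0,0],[0,0,0]],[[0,0,0],[0,0,0]],[[0,0,0],[0,0,0]],[[0,0,0],[0,0,0]],[[0,0,0],[0,0,0]]])

```text
time_s: 23.0
position: [0.5536, -0.1752, 0.178]
tcp_rot: [[0.099, 0.995, -0.0], [0.995, -0.099, 0.0], [0.0, -0.0, -1.0]]
force: [0.3, 0.1, 0.1]
opening: 0.171
grasp_force: 0.0
```

```bash
python3 -c "
from h import *
im=shot('top','t5');holes(im,.072)
cv2.imwrite('pics/c5.png',cv2.resize(im[170:330,170:410,::-1],(720,480),interpolation=cv2.INTER_CUBIC))
go((0,-.179,.143),-5.94,True)"
```

```text
hole [471.  195.6] 9 [ 0.6141 -0.3754  0.072 ]
hole [237.9 210.7] 22 [0.5859 0.156  0.072 ]
hole [254.2 212.2] 23 [0.5818 0.1189 0.072 ]
hole [270.5 213.3] 23 [0.5788 0.0821 0.072 ]
hole [259. 218.] 7 [0.5685 0.1081 0.072 ]
t 23.1 pos [ 0.5536 -0.1753  0.178 ] yaw -5.68 shift [-1.  -2.4 35. ] turn 0.0045 F [-0.1 -0.1 -0.1] op 0.129 j6 -23.0
```

View pics/c5.png

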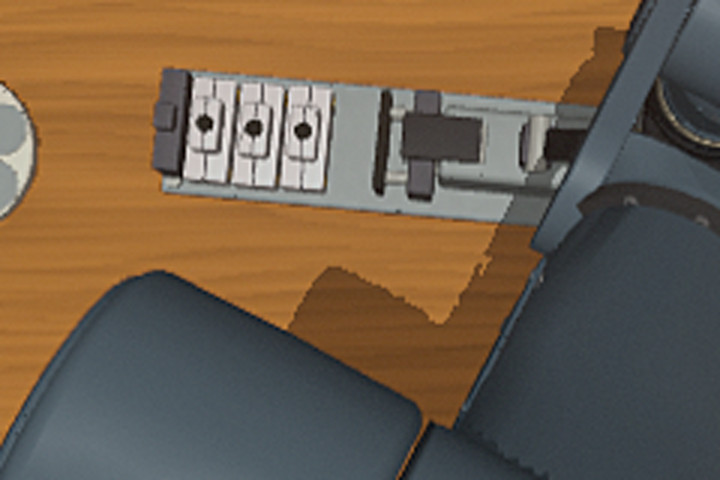

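All three moulds stand in a row, with holes at (204,123), (253,128) and (302,130) in the crop. Next is the first pump stroke.

Request:
drive_tool(motion=[[[-2,-2,33],[0,0,0]],[[0,0,8],[0,0,0]],[[0,0,9],[0,0,0]],[[0,0,9],[0,0,0]],[[0,0,9],[0,0,0]]])

```text
time_s: 23.55
position: [0.5521, -0.1798, 0.111]
tcp_rot: [[0.099, 0.995, 0.001], [0.995, -0.099, -0.003], [-0.003, 0.002, -1.0]]
force: [-3.0, -5.1, 6.9]
opening: 0.005
grasp_force: 3.8
```

Request:
drive_tool(motion=[[[0,0,8],[0,0,0]],[[0,0,6],[0,0,0]],[[0,0,4],[0,0,0]],[[0,0,0],[0,0,0]],[[0,0,0],[0,0,0]]])

```text
time_s: 24.05
position: [0.5523, -0.1794, 0.0953]
tcp_rot: [[0.1, 0.995, 0.002], [0.995, -0.1, -0.003], [-0.002, 0.002, -1.0]]
force: [-4.2, -1.0, 18.2]
opening: 0.008
grasp_force: 8.8
```

```bash
python3 -c "
from h import *
shot('scene','s5')
go((0,-.179,.093),-5.94,True)"
```

```text
t 24.1 pos [ 0.5522 -0.1794  0.0953] yaw -5.73 shift [ 3.1 -1.3  2.3] turn 0.0037 F [-3.6 -0.8 18.2] op 0.005 j6 -23.0
```

Request:
drive_tool(motion=[[[0,0,-20],[0,0,0]],[[0,0,-20],[0,0,0]],[[0,0,-18],[0,0,0]],[[0,0,0],[0,0,0]],[[0,0,0],[0,0,0]]])

```text
time_s: 24.6
position: [0.5512, -0.1781, 0.1499]
tcp_rot: [[0.101, 0.995, -0.0], [0.995, -0.101, 0.0], [0.0, -0.0, -1.0]]
force: [-0.6, 0.5, -0.3]
opening: 0.006
grasp_force: 0.0
```

```bash
python3 -c "
from h import *
im=shot('top','t6');holes(im,.072)
cv2.imwrite('pics/c6.png',cv2.resize(im[190:250,215:375,::-1],(800,300),interpolation=cv2.INTER_CUBIC))
go((0,-.179,.15),-5.94,True)"
```

```text
hole [237.9 210.7] 22 [0.5859 0.156  0.072 ]
hole [254.2 212.2] 23 [0.5818 0.1189 0.072 ]
hole [270.5 213.3] 23 [0.5788 0.0821 0.072 ]
hole [259. 218.] 7 [0.5685 0.1081 0.072 ]
t 24.6 pos [ 0.5507 -0.1779  0.1492] yaw -5.77 shift [ 1.8  0.3 -0.8] turn 0.0029 F [-0.2  0.5 -0.8] op 0.006 j6 -23.0
```

View pics/c6.png

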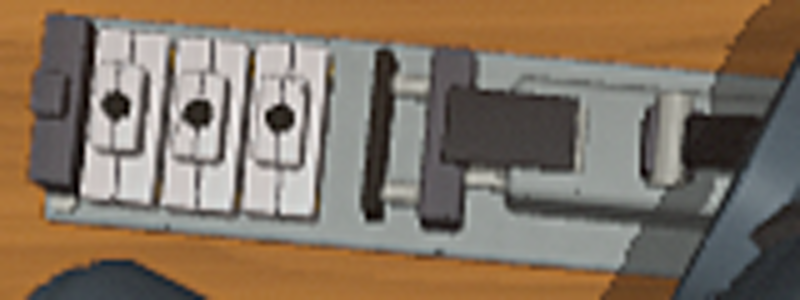

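Stroke 1 was full: the jaw moved one stroke and the moulds stayed put. Strokes 2 and 3 follow.

Request:
drive_tool(motion=[[[0,0,9],[0,0,0]],[[0,0,10],[0,0,0]],[[0,0,10],[0,0,0]],[[0,0,10],[0,0,0]],[[0,0,9],[0,0,0]]])

```text
time_s: 25.15
position: [0.552, -0.1803, 0.1014]
tcp_rot: [[0.1, 0.995, 0.001], [0.995, -0.1, -0.003], [-0.003, 0.002, -1.0]]
force: [-0.6, -3.0, 8.1]
opening: 0.008
grasp_force: 4.3
```

Request:
drive_tool(motion=[[[0,0,6],[0,0,0]],[[0,0,3],[0,0,0]],[[0,0,0],[0,0,0]],[[0,0,0],[0,0,0]],[[0,0,0],[0,0,0]]])

```text
time_s: 25.65
position: [0.5522, -0.1799, 0.0951]
tcp_rot: [[0.1, 0.995, 0.002], [0.995, -0.1, -0.003], [-0.003, 0.002, -1.0]]
force: [-3.5, -1.4, 20.8]
opening: 0.003
grasp_force: 10.6
```

Request:
drive_tool(motion=[[[0,0,-20],[0,0,0]],[[0,0,-20],[0,0,0]],[[0,0,-17],[0,0,0]],[[0,0,0],[0,0,0]],[[0,0,0],[0,0,0]]])

```text
time_s: 26.15
position: [0.5506, -0.1781, 0.1485]
tcp_rot: [[0.101, 0.995, -0.002], [0.995, -0.101, 0.001], [0.001, -0.002, -1.0]]
force: [0.0, 0.7, -0.1]
opening: 0.007
grasp_force: 0.0
```

Request:
drive_tool(motion=[[[0,0,9],[0,0,0]],[[0,0,10],[0,0,0]],[[0,0,10],[0,0,0]],[[0,0,10],[0,0,0]],[[0,0,9],[0,0,0]]])

```text
time_s: 26.65
position: [0.5519, -0.1804, 0.1013]
tcp_rot: [[0.1, 0.995, 0.001], [0.995, -0.1, -0.003], [-0.003, 0.001, -1.0]]
force: [-1.6, -3.3, 11.1]
opening: 0.006
grasp_force: 5.8
```

Request:
drive_tool(motion=[[[0,0,6],[0,0,0]],[[0,0,3],[0,0,0]],[[0,0,0],[0,0,0]],[[0,0,0],[0,0,0]],[[0,0,0],[0,0,0]]])

```text
time_s: 27.15
position: [0.552, -0.18, 0.0951]
tcp_rot: [[0.1, 0.995, 0.002], [0.995, -0.1, -0.003], [-0.003, 0.002, -1.0]]
force: [-5.1, -1.7, 23.3]
opening: 0.006
grasp_force: 11.5
```

Request:
drive_tool(motion=[[[0,0,-20],[0,0,0]],[[0,0,-20],[0,0,0]],[[0,0,-17],[0,0,0]],[[0,0,0],[0,0,0]],[[0,0,0],[0,0,0]]])

```text
time_s: 27.65
position: [0.5505, -0.178, 0.1482]
tcp_rot: [[0.101, 0.995, -0.002], [0.995, -0.101, 0.001], [0.001, -0.002, -1.0]]
force: [0.5, -0.6, 0.1]
opening: 0.004
grasp_force: 0.0
```

```bash
python3 -c "
from h import *
im=shot('top','t7');holes(im,.072)
cv2.imwrite('pics/c7.png',cv2.resize(im[190:250,215:375,::-1],(800,300),interpolation=cv2.INTER_CUBIC))
go((0,-.179,.15),-5.94,True)"
```

```text
hole [237.8 210.6] 21 [0.586  0.1562 0.072 ]
hole [258. 212.] 7 [0.5822 0.1103 0.072 ]
hole [252.5 212.2] 26 [0.5819 0.1227 0.072 ]
hole [267.4 213. ] 25 [0.5797 0.0891 0.072 ]
t 27.7 pos [ 0.5502 -0.1779  0.1479] yaw -5.79 shift [ 1.8  0.8 -2.1] turn 0.0026 F [-0.4  0.4  0.9] op 0.007 j6 -23.0
```

View pics/c7.png

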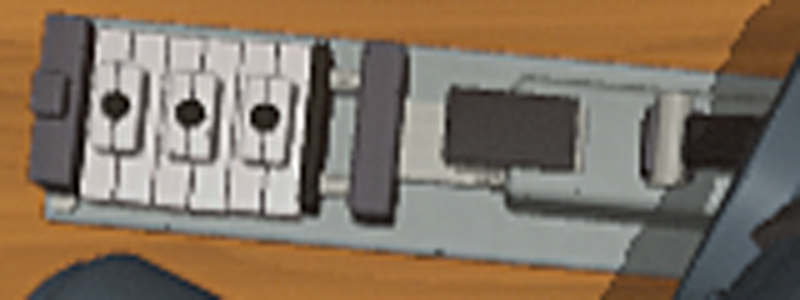

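The moulds are now pressed together and the pad touches them. The fourth stroke should make it firm.

Request:
drive_tool(motion=[[[0,0,9],[0,0,0]],[[0,0,9],[0,0,0]],[[0,0,9],[0,0,0]],[[0,0,7],[0,0,0]],[[0,0,5],[0,0,0]]])

```text
time_s: 28.2
position: [0.552, -0.1817, 0.111]
tcp_rot: [[0.099, 0.995, 0.001], [0.995, -0.099, -0.006], [-0.006, 0.002, -1.0]]
force: [-3.9, -7.2, 12.2]
opening: 0.006
grasp_force: 6.3
```

Request:
drive_tool(motion=[[[0,0,3],[0,0,0]],[[0,0,2],[0,0,0]],[[0,0,2],[0,0,0]],[[0,0,0],[0,0,0]],[[0,0,0],[0,0,0]]])

```text
time_s: 28.7
position: [0.552, -0.1818, 0.1048]
tcp_rot: [[0.099, 0.995, 0.002], [0.995, -0.099, -0.006], [-0.006, 0.002, -1.0]]
force: [-3.5, -6.1, 12.8]
opening: 0.007
grasp_force: 6.4
```

```bash
python3 -c "
from h import *
go((0,-.179,.15),-5.94,True)"
```

```text
t 28.7 pos [ 0.552  -0.1818  0.1048] yaw -5.71 shift [  5.3  -1.3 -45.2] turn 0.0041 F [-3.5 -6.1 12.8] op 0.007 j6 -23.0
```

Request:
drive_tool(motion=[[[0,0,3],[0,0,0]],[[0,0,3],[0,0,0]],[[0,0,2],[0,0,0]],[[0,0,0],[0,0,0]],[[0,0,0],[0,0,0]]])

```text
time_s: 29.2
position: [0.5522, -0.1816, 0.0997]
tcp_rot: [[0.099, 0.995, 0.003], [0.995, -0.099, -0.006], [-0.006, 0.003, -1.0]]
force: [-7.5, -4.0, 29.0]
opening: 0.005
grasp_force: 15.1
```

Request:
drive_tool(motion=[[[0,0,2],[0,0,0]],[[0,0,2],[0,0,0]],[[0,0,1],[0,0,0]],[[0,0,0],[0,0,0]],[[0,0,0],[0,0,0]]])

```text
time_s: 29.7
position: [0.5524, -0.1815, 0.0965]
tcp_rot: [[0.099, 0.995, 0.004], [0.995, -0.099, -0.006], [-0.006, 0.004, -1.0]]
force: [-10.7, -3.6, 41.3]
opening: 0.002
grasp_force: 20.4
```

Request:
drive_tool(motion=[[[0,0,-20],[0,0,0]],[[0,0,-20],[0,0,0]],[[0,0,-20],[0,0,0]],[[0,0,0],[0,0,0]],[[0,0,0],[0,0,0]]])

```text
time_s: 30.2
position: [0.5507, -0.1782, 0.1495]
tcp_rot: [[0.101, 0.995, -0.001], [0.995, -0.101, 0.001], [0.001, -0.002, -1.0]]
force: [0.9, -0.0, 0.1]
opening: 0.007
grasp_force: 0.0
```

```bash
python3 -c "
from h import *
im=shot('top','t8');holes(im,.072)
# jaw edge columns along clamp centreline offset rows
for f in ('t7','t8'):
  g=cv2.imread('pics/%s.png'%f).max(2); print(f,g[203,270:302])
go((0,-.179,.15),-5.94,True)"
```

```text
hole [237.8 210.6] 21 [0.586  0.1562 0.072 ]
hole [252.6 212.1] 27 [0.5822 0.1227 0.072 ]
hole [258. 212.] 7 [0.5822 0.1103 0.072 ]
hole [267.4 213. ] 25 [0.5797 0.0891 0.072 ]
t7 [139 210 205 201 200 207 226  27  52  55  37  74 131 150 152 146 153  76
  92  89  94  91  92  93  97  73  44 167 155 151 151 151]
t8 [140 210 206 202 202 207 227  28  50  54  61  96  92  94  94  93  95  98
  79  36  67 163 154 152 152 151 151 151 150 150 152 152]
t 30.2 pos [ 0.5503 -0.1779  0.149 ] yaw -5.79 shift [ 1.9  0.7 -1. ] turn 0.0026 F [-0.2 -0.1 -0.4] op 0.004 j6 -23.0
```

The jaw has advanced about another two ratchet steps, and the pad is almost fully pushed in against the jaw, so the moulds are firmly held. Next is the button.

Request:
drive_tool(motion=[[[0,0,-15],[0,0,0]],[[-45,17,0],[0,0,0]],[[-45,17,0],[0,0,0]],[[-45,17,0],[0,0,0]],[[-45,18,0],[0,0,0]]])

```text
time_s: 30.75
position: [0.6012, -0.3654, 0.1633]
tcp_rot: [[0.101, 0.995, -0.003], [0.995, -0.101, 0.003], [0.002, -0.003, -1.0]]
force: [1.5, -0.1, 1.2]
opening: 0.002
grasp_force: 0.0
```

Request:
drive_tool(motion=[[[0,0,20],[0,0,0]],[[0,0,20],[0,0,0]],[[0,0,20],[0,0,0]],[[0,0,10],[0,0,0]],[[0,0,0],[0,0,0]]])

```text
time_s: 31.25
position: [0.6, -0.363, 0.0921]
tcp_rot: [[0.101, 0.995, -0.005], [0.995, -0.101, 0.004], [0.004, -0.006, -1.0]]
force: [0.1, 0.2, -0.5]
opening: 0.003
grasp_force: 0.0
```

```bash
python3 -c "
from h import *
go((.6008,-.3644,.074),-5.94)"
```

```text
t 31.2 pos [ 0.6    -0.363   0.0921] yaw -5.79 shift [-1.4  1.  18.1] turn 0.0027 F [ 0.1  0.2 -0.5] op 0.003 j6 -34.0
```

Request:
drive_tool(motion=[[[0,0,12],[0,0,0]],[[0,0,5],[0,0,0]],[[0,0,4],[0,0,0]],[[0,0,4],[0,0,0]],[[0,0,0],[0,0,0]]])

```text
time_s: 31.75
position: [0.602, -0.3644, 0.0713]
tcp_rot: [[0.101, 0.995, 0.0], [0.995, -0.101, -0.0], [-0.0, 0.0, -1.0]]
force: [-0.9, 1.2, 3.7]
opening: 0.003
grasp_force: 1.6
```

Request:
drive_tool(motion=[[[0,0,2],[0,0,0]],[[0,0,2],[0,0,0]],[[0,0,0],[0,0,0]],[[0,0,0],[0,0,0]],[[0,0,0],[0,0,0]]])

```text
time_s: 32.25
position: [0.602, -0.3645, 0.0675]
tcp_rot: [[0.101, 0.995, 0.0], [0.995, -0.101, -0.0], [-0.0, 0.001, -1.0]]
force: [-0.6, 1.3, 4.4]
opening: 0.009
grasp_force: 2.6
```

Request:
drive_tool(motion=[[[0,0,2],[0,0,0]],[[0,0,2],[0,0,0]],[[0,0,1],[0,0,0]],[[0,0,0],[0,0,0]],[[0,0,0],[0,0,0]]])

```text
time_s: 32.75
position: [0.6021, -0.3645, 0.0662]
tcp_rot: [[0.1, 0.995, 0.001], [0.995, -0.1, -0.001], [-0.001, 0.001, -1.0]]
force: [-4.7, 5.0, 20.5]
opening: 0.004
grasp_force: 10.1
```

Request:
drive_tool(motion=[[[0,0,1],[0,0,0]],[[0,0,1],[0,0,0]],[[0,0,0],[0,0,0]],[[0,0,0],[0,0,0]],[[0,0,0],[0,0,0]]])

```text
time_s: 33.25
position: [0.6022, -0.3645, 0.066]
tcp_rot: [[0.1, 0.995, 0.001], [0.995, -0.1, -0.001], [-0.001, 0.001, -1.0]]
force: [-7.9, 6.4, 27.6]
opening: 0.003
grasp_force: 13.9
```

The button bottomed out at 0.066, which is its full 8 mm. I'll let it up and go to the release lever.

Request:
drive_tool(motion=[[[0,0,-10],[0,0,0]],[[0,0,-40],[0,0,0]],[[0,0,-45],[0,0,0]],[[0,0,-15],[0,0,0]],[[44,-9,0],[0,0,0]]])

```text
time_s: 33.75
position: [0.6004, -0.327, 0.1737]
tcp_rot: [[0.106, 0.994, 0.01], [0.994, -0.106, -0.011], [-0.009, 0.011, -1.0]]
force: [0.4, 0.4, 0.3]
opening: 0.002
grasp_force: 0.0
```

Request:
drive_tool(motion=[[[44,-9,0],[0,0,0]],[[44,-9,0],[0,0,0]],[[44,-9,0],[0,0,0]],[[44,-9,0],[0,0,0]],[[44,-9,0],[0,0,0]]])

```text
time_s: 34.25
position: [0.5742, -0.0948, 0.1691]
tcp_rot: [[0.101, 0.995, -0.0], [0.995, -0.101, 0.0], [0.0, -0.0, -1.0]]
force: [0.0, -0.2, 0.5]
opening: 0.005
grasp_force: 0.0
```

Request:
drive_tool(motion=[[[44,-8,0],[0,0,0]],[[44,-8,0],[0,0,0]],[[0,0,20],[0,0,0]],[[0,0,20],[0,0,0]],[[0,0,0],[0,0,0]]])

```text
time_s: 34.75
position: [0.5654, -0.0062, 0.127]
tcp_rot: [[0.1, 0.995, -0.006], [0.995, -0.1, 0.001], [0.0, -0.006, -1.0]]
force: [-0.4, -0.0, 0.3]
opening: 0.001
grasp_force: 0.0
```

```bash
python3 -c "
from h import *
im=shot('scene','s6')
cv2.imwrite('pics/c8.png',cv2.resize(im[195:365,170:400,::-1],None,fx=2.5,fy=2.5))
go((0,-.009,.103),-5.94,True)"
```

```text
t 34.8 pos [ 0.5665 -0.0068  0.1283] yaw -5.77 shift [-0.   2.3 25.3] turn 0.003 F [-0.1  0.3 -0.1] op 0.007 j6 -6.0
```

View pics/c8.png

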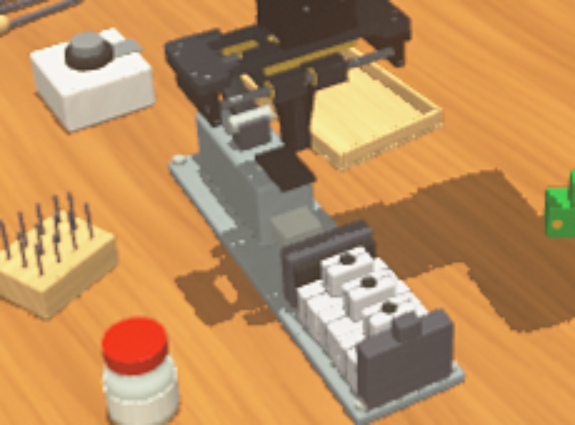

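The scene view shows the three moulds squeezed upright between the pad and the anvil, with the fingertip over the release paddle. I'll press it.

Request:
drive_tool(motion=[[[0,1,20],[0,0,0]],[[0,0,8],[0,0,0]],[[0,0,5],[0,0,0]],[[-2,0,5],[0,0,0]],[[-3,0,5],[0,0,0]]])

```text
time_s: 35.3
position: [0.569, -0.006, 0.0908]
tcp_rot: [[0.108, 0.994, 0.003], [0.994, -0.108, 0.012], [0.012, 0.002, -1.0]]
force: [-1.5, 30.8, 30.1]
opening: 0.005
grasp_force: 17.3
```

Request:
drive_tool(motion=[[[-1,0,4],[0,0,0]],[[0,0,2],[0,0,0]],[[0,0,1],[0,0,0]],[[0,0,0],[0,0,0]],[[0,0,0],[0,0,0]]])

```text
time_s: 35.8
position: [0.5694, -0.0083, 0.0848]
tcp_rot: [[0.104, 0.995, 0.005], [0.995, -0.104, 0.007], [0.008, 0.004, -1.0]]
force: [-4.2, 17.0, 27.6]
opening: 0.011
grasp_force: 15.7
```

Request:
drive_tool(motion=[[[0,0,0],[0,0,0]],[[0,0,0],[0,0,0]],[[0,0,0],[0,0,0]],[[0,0,0],[0,0,0]],[[0,0,0],[0,0,0]]])

```text
time_s: 36.3
position: [0.5694, -0.0083, 0.0848]
tcp_rot: [[0.104, 0.995, 0.005], [0.995, -0.104, 0.007], [0.008, 0.004, -1.0]]
force: [-2.5, 18.0, 26.2]
opening: 0.001
grasp_force: 15.6
```

Request:
drive_tool(motion=[[[0,0,0],[0,0,0]],[[0,0,0],[0,0,0]],[[0,0,0],[0,0,0]],[[0,0,0],[0,0,0]],[[0,0,0],[0,0,0]]])

```text
time_s: 36.8
position: [0.5695, -0.0083, 0.0849]
tcp_rot: [[0.104, 0.995, 0.005], [0.995, -0.104, 0.007], [0.008, 0.004, -1.0]]
force: [-3.1, 17.1, 26.1]
opening: 0.007
grasp_force: 15.6
```

Request:
drive_tool(motion=[[[0,0,0],[0,0,0]],[[0,0,0],[0,0,0]],[[0,0,0],[0,0,0]],[[0,0,0],[0,0,0]],[[0,0,0],[0,0,0]]])

```text
time_s: 37.3
position: [0.5695, -0.0083, 0.0848]
tcp_rot: [[0.104, 0.995, 0.005], [0.995, -0.104, 0.007], [0.008, 0.004, -1.0]]
force: [-2.8, 18.6, 26.1]
opening: 0.009
grasp_force: 15.6
```

Request:
drive_tool(motion=[[[0,0,-20],[0,0,0]],[[0,0,-40],[0,0,0]],[[0,0,-20],[0,0,0]],[[-40,-30,-10],[0,0,0]],[[-40,-40,0],[0,0,0]]])

```text
time_s: 37.8
position: [0.4985, -0.0825, 0.1724]
tcp_rot: [[0.098, 0.995, 0.008], [0.995, -0.098, -0.004], [-0.003, 0.008, -1.0]]
force: [-0.7, -0.8, 0.7]
opening: 0.008
grasp_force: 0.0
```

```bash
python3 -c "
from h import *
im=shot('top','t9');holes(im,.072);s=shot('scene','s9')
o=np.zeros((600,720,3),np.uint8);o[:300]=cv2.resize(im[190:290,215:455,::-1],(720,300));o[300:,:406]=cv2.resize(s[195:365,170:400,::-1],(406,300));cv2.imwrite('pics/c9.png',o)
go((.5803,.0885,.16),-5.94)"
```

```text
hole [237.8 210.6] 21 [0.586  0.1562 0.072 ]
hole [258. 212.] 7 [0.5822 0.1103 0.072 ]
hole [252.5 212.2] 26 [0.5819 0.1227 0.072 ]
hole [267.4 213. ] 25 [0.5797 0.0891 0.072 ]
t 37.9 pos [ 0.4914 -0.083   0.1703] yaw -6.04 shift [179.9  70.4  10. ] turn -0.0017 F [ 0.9  0.2 -1. ] op 0.007 j6 -16.0
```

View pics/c9.png

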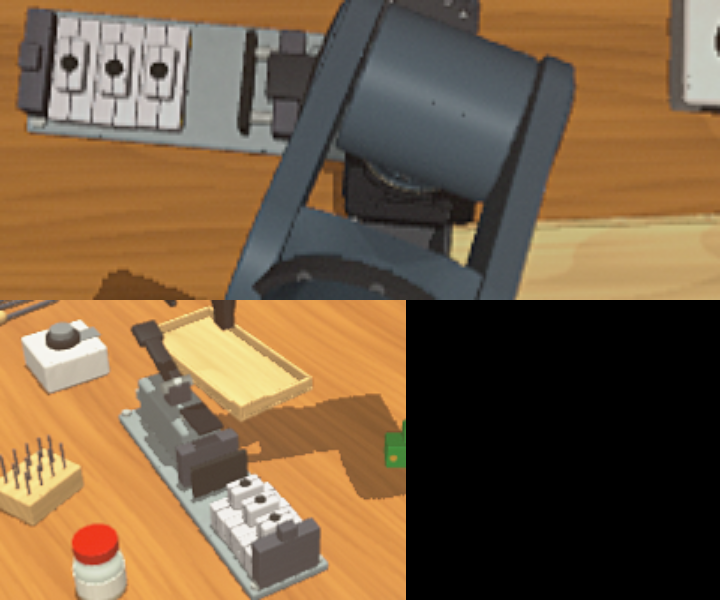

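The jaw is right back and the moulds are still upright. Next I'll transfer the nearest mould (hole near (0.5798, 0.0888)).

Request:
drive_tool(motion=[[[45,17,0],[0,0,0]],[[45,18,0],[0,0,0]],[[45,17,0],[0,0,0]],[[45,18,0],[0,0,0]],[[0,0,0],[0,0,0]]], gripper=1)

```text
time_s: 38.4
position: [0.5874, 0.0965, 0.1705]
tcp_rot: [[0.095, 0.995, 0.006], [0.995, -0.095, 0.002], [0.003, 0.005, -1.0]]
force: [-0.1, -0.5, 0.1]
opening: 0.373
grasp_force: 0.0
```

Request:
drive_tool(motion=[[[0,0,0],[0,0,0]],[[0,0,0],[0,0,0]],[[0,0,0],[0,0,0]],[[0,0,20],[0,0,0]],[[0,0,0],[0,0,0]]])

```text
time_s: 38.9
position: [0.5818, 0.0897, 0.148]
tcp_rot: [[0.103, 0.995, -0.005], [0.995, -0.103, 0.0], [-0.0, -0.005, -1.0]]
force: [0.2, 0.5, 0.8]
opening: 0.833
grasp_force: 0.0
```

```bash
python3 -c "
from h import *
go((.5799,.0888,.0505),-5.94)"
```

```text
t 38.9 pos [0.5818 0.0897 0.148 ] yaw -5.91 shift [-1.1 -1.3 97.5] turn 0.0005 F [0.2 0.5 0.8] op 0.833 j6 4.0
```

Request:
drive_tool(motion=[[[-1,-1,35],[0,0,0]],[[0,0,30],[0,0,0]],[[0,0,20],[0,0,0]],[[0,0,12],[0,0,0]],[[0,0,0],[0,0,0]]])

```text
time_s: 39.4
position: [0.5818, 0.0896, 0.0516]
tcp_rot: [[0.102, 0.995, -0.003], [0.995, -0.102, 0.0], [-0.0, -0.003, -1.0]]
force: [0.3, 0.2, 0.7]
opening: 0.999
grasp_force: 0.0
```

Request:
drive_tool(motion=[[[0,0,0],[0,0,0]],[[0,0,0],[0,0,0]],[[0,0,0],[0,0,0]],[[0,0,0],[0,0,0]],[[0,0,0],[0,0,0]]], gripper=0)

```text
time_s: 39.9
position: [0.5831, 0.0903, 0.0533]
tcp_rot: [[0.101, 0.995, 0.001], [0.995, -0.101, -0.0], [0.0, 0.001, -1.0]]
force: [-0.6, 0.3, 0.0]
opening: 0.632
grasp_force: 0.0
```

Request:
drive_tool(motion=[[[0,0,0],[0,0,0]],[[0,0,0],[0,0,0]],[[0,0,-20],[0,0,0]],[[0,0,-40],[0,0,0]],[[0,0,-45],[0,0,0]]])

```text
time_s: 40.4
position: [0.5811, 0.0902, 0.1568]
tcp_rot: [[0.101, 0.995, -0.005], [0.995, -0.101, 0.0], [-0.0, -0.005, -1.0]]
force: [1.5, -0.7, -1.6]
opening: 0.456
grasp_force: 30.0
```

Request:
drive_tool(motion=[[[0,-40,-5],[0,0,0]],[[0,-45,0],[0,0,0]],[[0,-45,0],[0,0,0]],[[-40,-5,0],[0,0,-0.06]],[[-45,0,0],[0,0,-0.06]]])

```text
time_s: 40.9
position: [0.4393, 0.0204, 0.1625]
tcp_rot: [[-0.027, 1.0, -0.003], [1.0, 0.027, 0.001], [0.001, -0.003, -1.0]]
force: [2.2, -0.8, -2.5]
opening: 0.454
grasp_force: 30.0
```

```bash
python3 -c "
from h import *
go((.4015,-.3118,.13),1.06)"
```

```text
t 40.9 pos [0.4393 0.0204 0.1625] yaw 1.52 shift [-331.1  -46.6   32.4] turn 0.0081 F [ 2.2 -0.8 -2.5] op 0.454 j6 -14.0
```

Request:
drive_tool(motion=[[[-41,-6,0],[0,0,0.008]],[[-41,-6,0],[0,0,0]],[[-41,-6,0],[0,0,0]],[[-41,-6,0],[0,0,0]],[[-41,-6,0],[0,0,0]]])

```text
time_s: 41.4
position: [0.4145, -0.1878, 0.1626]
tcp_rot: [[-0.011, 1.0, -0.0], [1.0, 0.011, 0.0], [0.0, -0.0, -1.0]]
force: [0.5, 0.1, -1.1]
opening: 0.456
grasp_force: 30.0
```

Request:
drive_tool(motion=[[[-41,-6,0],[0,0,0]],[[-41,-6,0],[0,0,0]],[[-41,-6,0],[0,0,0]],[[0,0,20],[0,0,0]],[[0,0,20],[0,0,0]]])

```text
time_s: 41.9
position: [0.3985, -0.3117, 0.1224]
tcp_rot: [[-0.008, 1.0, 0.001], [1.0, 0.008, -0.002], [-0.002, 0.001, -1.0]]
force: [0.2, 1.2, -2.4]
opening: 0.458
grasp_force: 30.0
```

Request:
drive_tool(motion=[[[0,0,0],[0,0,0]],[[0,0,0],[0,0,0]],[[0,0,0],[0,0,0]],[[0,0,0],[0,0,0]],[[0,0,0],[0,0,0]]])

```text
time_s: 42.4
position: [0.399, -0.3096, 0.1235]
tcp_rot: [[-0.012, 1.0, 0.001], [1.0, 0.012, -0.001], [-0.001, 0.001, -1.0]]
force: [0.1, -0.4, -2.6]
opening: 0.456
grasp_force: 30.0
```

```bash
python3 -c "
from h import *
go((.4015,-.3118,.047),1.06)"
```

```text
t 42.4 pos [ 0.399  -0.3096  0.1235] yaw 0.66 shift [-2.1  2.4 76.5] turn -0.0069 F [ 0.1 -0.4 -2.6] op 0.456 j6 -51.0
```

Request:
drive_tool(motion=[[[-2,2,30],[0,0,-0.006]],[[0,0,25],[0,0,0]],[[0,0,15],[0,0,0]],[[0,0,7],[0,0,0]],[[0,0,0],[0,0,0]]])

```text
time_s: 42.9
position: [0.4008, -0.3116, 0.0459]
tcp_rot: [[-0.017, 1.0, 0.0], [1.0, 0.017, -0.0], [-0.0, 0.0, -1.0]]
force: [0.9, -1.0, -1.9]
opening: 0.46
grasp_force: 30.0
```

Request:
drive_tool(motion=[[[0,0,0],[0,0,0]],[[0,0,0],[0,0,0]],[[0,0,0],[0,0,0]],[[0,0,0],[0,0,0]],[[0,0,0],[0,0,0]]], gripper=1)

```text
time_s: 43.4
position: [0.4007, -0.3116, 0.0459]
tcp_rot: [[-0.017, 1.0, 0.0], [1.0, 0.017, -0.0], [-0.0, 0.0, -1.0]]
force: [0.3, -0.1, 0.4]
opening: 0.828
grasp_force: 0.0
```

Request:
drive_tool(motion=[[[0,0,-10],[0,0,0]],[[0,0,-30],[0,0,0]],[[0,0,-45],[0,0,0]],[[0,0,-35],[0,0,0]],[[45,0,0],[0,0,0]]])

```text
time_s: 43.9
position: [0.4048, -0.2745, 0.1715]
tcp_rot: [[-0.013, 1.0, 0.013], [1.0, 0.013, -0.015], [-0.015, 0.013, -1.0]]
force: [1.5, 0.4, 0.5]
opening: 0.996
grasp_force: 0.0
```

Request:
drive_tool(motion=[[[45,0,0],[0,0,0]],[[45,0,0],[0,0,0]],[[45,0,0],[0,0,0]],[[45,0,0],[0,0,0]],[[45,0,0],[0,0,0]]])

```text
time_s: 44.4
position: [0.3957, -0.04, 0.1664]
tcp_rot: [[-0.016, 1.0, 0.001], [1.0, 0.016, -0.0], [-0.0, 0.001, -1.0]]
force: [0.4, 0.7, -0.1]
opening: 0.999
grasp_force: 0.0
```

```bash
python3 -c "
from h import *
im=shot('top','t10');holes(im,.065);shot('scene','s10')
go((.5821,.1225,.16),-5.94)"
```

```text
hole [237.8 210.6] 21 [0.5872 0.1573 0.065 ]
hole [258.  211.5] 8 [0.5845 0.1111 0.065 ]
hole [252.5 212.1] 27 [0.5833 0.1237 0.065 ]
hole [447.5 289.7] 21 [ 0.4011 -0.3143  0.065 ]
t 44.5 pos [ 0.3933 -0.0363  0.1661] yaw 1.37 shift [154.3 192.5   5.9] turn 0.1275 F [ 0.4 -0.8 -0.9] op 1.001 j6 -23.0
```

Request:
drive_tool(motion=[[[31,38,0],[0,0,0]],[[31,38,0],[0,0,0]],[[31,38,0],[0,0,0]],[[31,39,0],[0,0,0]],[[31,39,0],[0,0,0]]])

```text
time_s: 45.0
position: [0.5871, 0.1174, 0.1664]
tcp_rot: [[-0.017, 1.0, 0.001], [1.0, 0.017, -0.0], [-0.0, 0.001, -1.0]]
force: [1.0, -0.3, 0.4]
opening: 1.003
grasp_force: 0.0
```

Request:
drive_tool(motion=[[[0,0,0],[0,0,0.127]],[[0,0,0],[0,0,0]],[[0,0,10],[0,0,0]],[[0,0,10],[0,0,0]],[[0,0,0],[0,0,0]]])

```text
time_s: 45.5
position: [0.5831, 0.1158, 0.1438]
tcp_rot: [[0.11, 0.994, -0.005], [0.994, -0.11, -0.0], [-0.001, -0.005, -1.0]]
force: [-1.3, -0.2, 0.1]
opening: 1.001
grasp_force: 0.0
```

```bash
python3 -c "
from h import *
go((.5821,.1225,.0525),-5.94)"
```

```text
t 45.5 pos [0.5831 0.1158 0.1438] yaw -6.32 shift [ 6.6 -1.3 91.3] turn -0.0067 F [-1.3 -0.2  0.1] op 1.001 j6 7.0
```

Request:
drive_tool(motion=[[[6,-1,30],[0,0,-0.007]],[[0,0,30],[0,0,0]],[[0,0,20],[0,0,0]],[[0,0,12],[0,0,0]],[[0,0,0],[0,0,0]]])

```text
time_s: 46.0
position: [0.5836, 0.1223, 0.0521]
tcp_rot: [[0.103, 0.995, -0.004], [0.995, -0.103, -0.0], [-0.001, -0.004, -1.0]]
force: [0.6, -0.3, -0.2]
opening: 1.002
grasp_force: 0.0
```

Request:
drive_tool(motion=[[[0,0,0],[0,0,0]],[[0,0,0],[0,0,0]],[[0,0,0],[0,0,0]],[[0,0,0],[0,0,0]],[[0,0,0],[0,0,0]]], gripper=0)

```text
time_s: 46.5
position: [0.5853, 0.1229, 0.0543]
tcp_rot: [[0.103, 0.995, 0.001], [0.995, -0.103, 0.0], [0.0, 0.001, -1.0]]
force: [-1.1, 0.3, 0.3]
opening: 0.63
grasp_force: 0.0
```

Request:
drive_tool(motion=[[[0,0,0],[0,0,0]],[[0,0,0],[0,0,0]],[[0,0,-20],[0,0,0]],[[0,0,-40],[0,0,0]],[[0,0,-45],[0,0,0]]])

```text
time_s: 47.0
position: [0.5833, 0.1227, 0.1578]
tcp_rot: [[0.103, 0.995, -0.005], [0.995, -0.103, -0.0], [-0.001, -0.005, -1.0]]
force: [0.8, -0.2, -1.2]
opening: 0.456
grasp_force: 30.0
```

Request:
drive_tool(motion=[[[0,-40,-5],[0,0,0]],[[0,-45,0],[0,0,0]],[[0,-45,0],[0,0,0]],[[-40,-5,0],[0,0,-0.06]],[[-45,0,0],[0,0,-0.06]]])

```text
time_s: 47.5
position: [0.4414, 0.0532, 0.1636]
tcp_rot: [[-0.025, 1.0, -0.002], [1.0, 0.025, 0.001], [0.001, -0.002, -1.0]]
force: [0.4, -0.9, -1.6]
opening: 0.458
grasp_force: 30.0
```

```bash
python3 -c "
from h import *
go((.4,-.2318,.13),1.06)"
```

```text
t 47.5 pos [0.4414 0.0532 0.1636] yaw 1.43 shift [-283.9  -48.4   33.5] turn 0.0064 F [ 0.4 -0.9 -1.6] op 0.458 j6 -9.0
```

Request:
drive_tool(motion=[[[-40,-6,0],[0,0,0.006]],[[-40,-6,0],[0,0,0]],[[-40,-6,0],[0,0,0]],[[-41,-7,0],[0,0,0]],[[-41,-7,0],[0,0,0]]])

```text
time_s: 48.0
position: [0.4145, -0.1519, 0.1636]
tcp_rot: [[-0.011, 1.0, -0.0], [1.0, 0.011, 0.0], [0.0, -0.0, -1.0]]
force: [0.6, -0.6, -1.5]
opening: 0.456
grasp_force: 30.0
```

Request:
drive_tool(motion=[[[-41,-7,0],[0,0,0]],[[-41,-7,0],[0,0,0]],[[0,0,20],[0,0,0]],[[0,0,20],[0,0,0]],[[0,0,0],[0,0,0]]])

```text
time_s: 48.5
position: [0.4002, -0.2316, 0.1217]
tcp_rot: [[-0.01, 1.0, -0.004], [1.0, 0.01, 0.004], [0.004, -0.004, -1.0]]
force: [-0.2, 0.3, -2.1]
opening: 0.452
grasp_force: 30.0
```

Request:
drive_tool(motion=[[[0,0,0],[0,0,0]],[[0,0,0],[0,0,0]],[[0,0,0],[0,0,0]]])

```text
time_s: 48.8
position: [0.4027, -0.2327, 0.1246]
tcp_rot: [[-0.012, 1.0, 0.001], [1.0, 0.012, -0.001], [-0.001, 0.001, -1.0]]
force: [0.3, -0.4, -2.2]
opening: 0.455
grasp_force: 30.0
```

```bash
python3 -c "
from h import *
go((.4,-.2318,.048),1.06)"
```

```text
t 48.8 pos [ 0.4027 -0.2327  0.1246] yaw 0.68 shift [ 1.  -2.8 76.6] turn -0.0067 F [ 0.3 -0.4 -2.2] op 0.455 j6 -45.0
```

Request:
drive_tool(motion=[[[1,-2,30],[0,0,-0.006]],[[0,0,25],[0,0,0]],[[0,0,15],[0,0,0]],[[0,0,7],[0,0,0]],[[0,0,0],[0,0,0]]])

```text
time_s: 49.3
position: [0.4004, -0.2317, 0.0469]
tcp_rot: [[-0.017, 1.0, 0.0], [1.0, 0.017, -0.0], [-0.0, 0.0, -1.0]]
force: [-0.7, -0.0, -1.2]
opening: 0.459
grasp_force: 30.0
```

Request:
drive_tool(motion=[[[0,0,0],[0,0,0]],[[0,0,0],[0,0,0]],[[0,0,0],[0,0,0]],[[0,0,0],[0,0,0]],[[0,0,0],[0,0,0]]], gripper=1)

```text
time_s: 49.8
position: [0.4002, -0.2317, 0.047]
tcp_rot: [[-0.017, 1.0, 0.0], [1.0, 0.017, -0.0], [-0.0, 0.0, -1.0]]
force: [0.1, 0.7, -0.2]
opening: 0.827
grasp_force: 0.0
```

Request:
drive_tool(motion=[[[0,0,-10],[0,0,0]],[[0,0,-30],[0,0,0]],[[0,0,-45],[0,0,0]],[[0,0,-35],[0,0,0]],[[45,0,0],[0,0,0]]])

```text
time_s: 50.3
position: [0.4048, -0.1936, 0.1721]
tcp_rot: [[-0.012, 1.0, 0.014], [1.0, 0.012, -0.013], [-0.013, 0.014, -1.0]]
force: [1.4, 0.7, -0.3]
opening: 0.995
grasp_force: 0.0
```

Request:
drive_tool(motion=[[[45,10,0],[0,0,0]],[[45,15,0],[0,0,0]],[[45,15,0],[0,0,0]],[[45,15,0],[0,0,0]],[[45,15,0],[0,0,0]]])

```text
time_s: 50.8
position: [0.4656, 0.0414, 0.1675]
tcp_rot: [[-0.017, 1.0, 0.001], [1.0, 0.017, -0.0], [-0.0, 0.001, -1.0]]
force: [0.7, -1.2, -0.7]
opening: 1.0
grasp_force: 0.0
```

```bash
python3 -c "
from h import *
im=shot('top','t11');holes(im,.065)
go((.5863,.156,.16),-5.94)"
```

```text
hole [237.8 210.6] 21 [0.5872 0.1573 0.065 ]
hole [447.5 289.7] 21 [ 0.4011 -0.3143  0.065 ]
hole [411.2 290.8] 20 [ 0.4001 -0.2322  0.065 ]
t 50.9 pos [0.4673 0.0477 0.1678] yaw 1.2 shift [105.8 121.2   8.7] turn 0.1246 F [ 1.6  3.  -0.3] op 1.0 j6 -9.0
```

Request:
drive_tool(motion=[[[27,30,0],[0,0,0]],[[27,30,0],[0,0,0]],[[26,30,0],[0,0,0]],[[26,31,0],[0,0,0]],[[0,0,0],[0,0,0.125]]])

```text
time_s: 51.35
position: [0.589, 0.1504, 0.1677]
tcp_rot: [[0.108, 0.994, 0.006], [0.994, -0.108, 0.001], [0.002, 0.006, -1.0]]
force: [-1.2, -0.3, -1.0]
opening: 1.0
grasp_force: 0.0
```

Request:
drive_tool(motion=[[[0,0,0],[0,0,0]],[[0,0,10],[0,0,0]],[[0,0,10],[0,0,0]],[[0,0,0],[0,0,0]],[[0,0,0],[0,0,0]]])

```text
time_s: 51.85
position: [0.5838, 0.147, 0.1461]
tcp_rot: [[0.108, 0.994, -0.002], [0.994, -0.108, -0.0], [-0.0, -0.002, -1.0]]
force: [-0.1, -0.0, 0.3]
opening: 0.997
grasp_force: 0.0
```

```bash
python3 -c "
from h import *
go((.5863,.156,.0525),-5.94)"
```

```text
t 51.9 pos [0.5838 0.147  0.1461] yaw -6.2 shift [ 9.2  1.7 93.6] turn -0.0045 F [-0.1 -0.   0.3] op 0.997 j6 10.0
```

Request:
drive_tool(motion=[[[9,0,30],[0,0,-0.004]],[[0,0,30],[0,0,0]],[[0,0,20],[0,0,0]],[[0,0,13],[0,0,0]],[[0,0,0],[0,0,0]]])

```text
time_s: 52.35
position: [0.5844, 0.1562, 0.0522]
tcp_rot: [[0.104, 0.995, -0.003], [0.995, -0.104, -0.0], [-0.001, -0.003, -1.0]]
force: [-0.3, -0.1, 0.4]
opening: 0.997
grasp_force: 0.0
```

Request:
drive_tool(motion=[[[0,0,0],[0,0,0]],[[0,0,0],[0,0,0]],[[0,0,0],[0,0,0]],[[0,0,0],[0,0,0]],[[0,0,0],[0,0,0]]], gripper=0)

```text
time_s: 52.85
position: [0.5859, 0.1566, 0.0543]
tcp_rot: [[0.104, 0.995, 0.001], [0.995, -0.104, 0.0], [0.0, 0.001, -1.0]]
force: [-0.6, 0.3, 0.2]
opening: 0.633
grasp_force: 0.0
```

Request:
drive_tool(motion=[[[0,0,0],[0,0,0]],[[0,0,0],[0,0,0]],[[0,0,-20],[0,0,0]],[[0,0,-40],[0,0,0]],[[0,0,-45],[0,0,0]]])

```text
time_s: 53.35
position: [0.5838, 0.1564, 0.1578]
tcp_rot: [[0.104, 0.995, -0.005], [0.995, -0.104, -0.0], [-0.001, -0.005, -1.0]]
force: [1.8, 0.7, -1.9]
opening: 0.461
grasp_force: 30.0
```

Request:
drive_tool(motion=[[[0,-40,-5],[0,0,0]],[[0,-45,0],[0,0,0]],[[0,-45,0],[0,0,0]],[[-40,-5,0],[0,0,-0.06]],[[-45,0,0],[0,0,-0.06]]])

```text
time_s: 53.85
position: [0.4419, 0.087, 0.1636]
tcp_rot: [[-0.024, 1.0, -0.002], [1.0, 0.024, 0.0], [0.0, -0.002, -1.0]]
force: [0.7, -0.7, -1.8]
opening: 0.455
grasp_force: 30.0
```

```bash
python3 -c "
from h import *
go((.3985,-.1518,.13),1.06)"
```

```text
t 53.9 pos [0.4419 0.087  0.1636] yaw 1.38 shift [-237.7  -49.1   33.7] turn 0.0057 F [ 0.7 -0.7 -1.8] op 0.455 j6 -5.0
```

Request:
drive_tool(motion=[[[-39,-7,0],[0,0,0.005]],[[-39,-8,0],[0,0,0]],[[-40,-8,0],[0,0,0]],[[-40,-8,0],[0,0,0]],[[-40,-8,0],[0,0,0]]])

```text
time_s: 54.35
position: [0.4078, -0.114, 0.1637]
tcp_rot: [[-0.011, 1.0, -0.0], [1.0, 0.011, 0.0], [0.0, -0.0, -1.0]]
force: [-0.2, -1.1, -2.4]
opening: 0.454
grasp_force: 30.0
```

Request:
drive_tool(motion=[[[-39,-8,0],[0,0,0]],[[0,0,20],[0,0,0]],[[0,0,20],[0,0,0]],[[0,0,0],[0,0,0]],[[0,0,0],[0,0,0]]])

```text
time_s: 54.85
position: [0.4007, -0.1515, 0.1236]
tcp_rot: [[-0.011, 1.0, -0.001], [1.0, 0.011, 0.001], [0.001, -0.001, -1.0]]
force: [0.2, 0.1, -1.9]
opening: 0.456
grasp_force: 30.0
```

```bash
python3 -c "
from h import *
go((.3985,-.1518,.048),1.06)"
```

```text
t 54.9 pos [ 0.4007 -0.1515  0.1236] yaw 0.63 shift [-0.4 -2.1 75.6] turn -0.0075 F [ 0.2  0.1 -1.9] op 0.456 j6 -36.0
```

Request:
drive_tool(motion=[[[0,-2,30],[0,0,-0.007]],[[0,0,25],[0,0,0]],[[0,0,15],[0,0,0]],[[0,0,6],[0,0,0]],[[0,0,0],[0,0,0]]])

```text
time_s: 55.35
position: [0.3994, -0.1517, 0.0478]
tcp_rot: [[-0.019, 1.0, 0.0], [1.0, 0.019, -0.0], [-0.0, 0.0, -1.0]]
force: [-0.2, -0.2, -1.6]
opening: 0.456
grasp_force: 30.0
```

Request:
drive_tool(motion=[[[0,0,0],[0,0,0]],[[0,0,0],[0,0,0]],[[0,0,0],[0,0,0]],[[0,0,0],[0,0,0]],[[0,0,0],[0,0,0]]], gripper=1)

```text
time_s: 55.85
position: [0.3991, -0.1519, 0.0481]
tcp_rot: [[-0.018, 1.0, 0.001], [1.0, 0.018, -0.0], [-0.0, 0.001, -1.0]]
force: [0.6, -0.3, -0.1]
opening: 0.829
grasp_force: 0.0
```

Request:
drive_tool(motion=[[[0,0,-10],[0,0,0]],[[0,0,-30],[0,0,0]],[[0,0,-45],[0,0,0]],[[0,0,-45],[0,0,0]],[[45,0,0],[0,0,0]]])

```text
time_s: 56.35
position: [0.4044, -0.1128, 0.1836]
tcp_rot: [[-0.012, 1.0, 0.016], [1.0, 0.012, -0.011], [-0.011, 0.016, -1.0]]
force: [1.3, 0.5, -0.2]
opening: 0.999
grasp_force: 0.0
```

Request:
drive_tool(motion=[[[45,10,0],[0,0,0]],[[45,15,0],[0,0,0]],[[45,15,0],[0,0,0]],[[45,15,0],[0,0,0]],[[0,0,0],[0,0,0]]])

```text
time_s: 56.85
position: [0.4509, 0.079, 0.1786]
tcp_rot: [[-0.025, 1.0, 0.003], [1.0, 0.025, 0.001], [0.001, 0.003, -1.0]]
force: [-0.5, -0.7, -0.1]
opening: 1.004
grasp_force: 0.0
```

```bash
python3 -c "
from h import *
im=shot('top','t12');holes(im,.065)
cv2.imwrite('pics/c12.png',cv2.resize(im[110:340,110:500,::-1],(780,460)))
go((.5863,.156,.16))"
```

```text
hole [447.5 289.7] 21 [ 0.4011 -0.3143  0.065 ]
hole [375.4 291.4] 22 [ 0.4    -0.1515  0.065 ]
hole [411.2 290.8] 20 [ 0.4001 -0.2322  0.065 ]
t 56.9 pos [0.45   0.0768 0.1783] yaw 1.38 shift [ 75.9 138.2  18.4] turn 0 F [-0.5  0.  -0.3] op 1.001 j6 -6.0
```

View pics/c12.png

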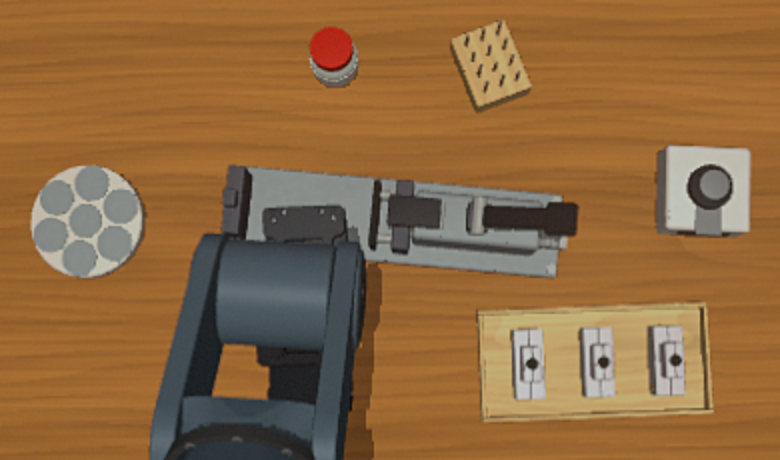

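All three moulds stand upright in the tray at (529,363), (598,362) and (669,360) in the crop. The dish, jar and burr block haven't moved, the jaw is back, and the arm is clear.

```bash
python3 -c "
from rig import hand_in
print(hand_in())"
```

```text
the job is handed in; nothing more can be done
None
```

The job is done and handed in: all three moulds were clamped firmly, the cure button was pressed fully and let up, the jaw was released right back, and the moulds now stand upright in the tray with the dish, jar and burr block unmoved.

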